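# Book in returned power packs through a sprung hatch

## Task

Book in the returned power packs: first turn the console's dial until its pointer lines up with the raised mark on the collar, then slide the steel hood fully home over the dial to lock it. Only after that, post every grey power pack on the desk through the returns box's sprung flap, pushing the flap down and holding it open until the pack is past it, so that at the end all packs are inside and the flap has sprung shut. Leave the stapler lying among them where it is.

Things in the scene. Friction and masses are not known exactly. Their poses are not given: they have to be found in the camera images.
- box: Grey steel returns box fixed to the desk, 280 (x) x 210 (y) x 220 mm high. Origin on the desk straight below the hatch point; x points away from the robot, square to the flap's hinge, y along the hinge, z up. Walls 6 mm; inside x -74 to 194, y -99 to 99 mm. A ramp inside leads packs to the +x end, which has a clear wall. The top is level but for a 15 mm tall grip at x = 140 mm.
- hatch (a point): Middle of the hatch opening in the box's top, at rim level (220 mm above the desk); axes as box. The opening runs from x = -65 to 75 mm, y = -80 to 80 mm. An aluminium flap fills it: hinge line along y at x = -65 mm (the side nearer the robot), 3 mm under the rim; free edge at x = 57 mm; 150 mm wide, 5 mm thick.
- flap (a joint): Flap angle (rad): 0 shut and level, growing as the free edge is pushed down into the box, up to 1.35. A spring shuts it: 0.33 N m at 0, plus 0.22 N m per rad; a pack's weight alone does not open it. A pack let go before it is past the flap is lifted or wedged. With the flap held at about 1 rad, a gap of 60 mm or more is free between its free edge and the hatch edge away from the hinge.
- console: The booking console, a black housing fixed to the desk, 270 mm (x) by 140 mm (y), 30 mm high. Its origin is the centre of its underside, z up; the dial's axis is at x = 60 mm, y = 0, and the sliding hood is parked towards -x.
- dial (a joint): Angle of the dial (rad), 0 to 2.6, growing clockwise seen from above; at 0 its pointer points along the console's +y. Stays where it is left; turns at 0.06 N m.
- dial_grip (a point): Middle of the dial's grip bar, on the dial's axis, 58 mm above the desk. The bar is 58 mm long, 14 mm wide, 32 mm tall (38 to 70 mm above the desk), on a disc of radius 33 mm (top at 38 mm). The point's x points along the bar to its pointer end (white stripe), z up.
- dial_tip (a point): The dial's pointer tip: 34 mm from the axis, at the end of the bar with the white stripe; turns with the dial.
- mark (a point): The raised black mark (11 x 6 mm) on the aluminium collar round the dial: this point lies 34 mm from the dial's axis, where the pointer tip must come. The mark's bearing differs from start to start, always ahead of the pointer, clockwise (0.7 to 1.9 rad of turn).
- hood (a joint): Travel of the steel lock hood (m): 0 parked, 0.115 fully home over the dial. It slides along the console's +x on rails, against about 2 N of friction, and stays where it is left.
- hood_grip (a point): Middle of the rubber grip block on the hood, 95 mm above the desk; moves with the hood. The block is 14 mm along the travel (console x), 60 mm across it (y), 30 mm tall (80 to 110 mm above the desk). The hood below it is 80 mm long, 104 mm wide, its top 80 mm above the desk.
- pack0_c (a point): Centre of a grey loan power pack, a block 120 mm (its x) by 40 mm (y) by 34 mm (z) with a black band near one end, about 200 g; starts lying flat on the desk. Three to five packs are present; an absent one gives None.
- pack1_c (a point): Centre of a grey loan power pack, a block 120 mm (its x) by 40 mm (y) by 34 mm (z) with a black band near one end, about 200 g; starts lying flat on the desk. Three to five packs are present; an absent one gives None.
- pack2_c (a point): Centre of a grey loan power pack, a block 120 mm (its x) by 40 mm (y) by 34 mm (z) with a black band near one end, about 200 g; starts lying flat on the desk. Three to five packs are present; an absent one gives None.
- pack3_c (a point): Centre of a grey loan power pack, a block 120 mm (its x) by 40 mm (y) by 34 mm (z) with a black band near one end, about 200 g; starts lying flat on the desk. Three to five packs are present; an absent one gives None.
- pack4_c (a point): Centre of a grey loan power pack, a block 120 mm (its x) by 40 mm (y) by 34 mm (z) with a black band near one end, about 200 g; starts lying flat on the desk. Three to five packs are present; an absent one gives None.
- stapler: A black and steel stapler, 150 x 36 x 46 mm, lying among the packs; to be left alone. Origin at the centre of its underside, x along it.
Not all that is in view belongs to the job. What is shaped like the part that bears pack1_c but red is not meant. What is shaped like the part that bears pack3_c but green is not meant.

How it is judged:
By the outcome, as a careful person would: the job done as asked, in the order asked, and still so for the second after the job is handed in, with the robot touching nothing.
Of pack0, pack1, pack2, pack3, pack4 only 3 to 5 are there at a start; the rules pass over those that are not, and their reading is None.
At some moment in a run one of pack0, pack1, pack2, pack3, pack4 may be knocked a few centimetres aside while the robot is not near it.
It also fails if it takes over 210 s, if anything falls off the work surface, if the arm or the gripper's body presses on something with over 40 N, if the wrist force passes 120 N, or if a joint passes its speed limit or range.

## Robot

A 6-joint arm with a two-finger parallel gripper is mounted at the origin on the work surface. World frame = base frame: x ahead of the robot, y to its left, z up, the work surface at z = 0. Lengths are in m, angles in rad, forces in N, time in s.
With the tool pointing down it reaches from about 0.3 to 0.95 m from the base axis. Payload 3.1 kg.
Tool frame: the origin (TCP) lies at the centre of the arm's flange, where the gripper is bolted on; the fingertips stand 173 mm ahead of it and the grasp point (between the pads) lies 155 mm ahead of it; z points along the fingers, y is the direction in which the jaws open and shut (so a half turn about z gives the same grasp; the last joint's range is limited). The gripper opens to 85 mm and grips with 20 to 120 N. Pads are 22 mm wide; open, the fingers measure 114 mm over their backs; the gripper's body (76 mm by 85 mm) begins 54 mm behind the grasp point. The pads swing forward as they close: fully open they stand 13 mm farther back than shut.
Start: joints at [-1.329, 0.308, 1.634, -0, 1.2, -0.07], TCP at [0.192, -0.595, 0.405] pointing down, gripper open.
Joint ranges: [-3.06, 3.06], [-0.79, 1.96], [0.05, 2.63], [-1.19, 4.34], [0.05, 2.64], [-2.94, 2.94]. Speed limits (rad/s): [2.79, 2.79, 3.14, 3.14, 3.14, 3.14].

## Interface

Orientations are given as a unit quaternion [w, x, y, z].
In Python, from cell import ctrl gives the robot as it stands.
- The arm moves only by the tool carry_out, never from a script. Its argument "moves" is one flat list of numbers, 6 for each row, row after row: the shift along the tool's x, y, z normalised to -1 to 1, where 1 is 0.15 m, then the turn, a rotation vector about the tool's x, y, z normalised to -1 to 1, where 1 is 0.5 rad. In form: [x, y, z, rx, ry, rz, x, y, z, rx, ry, rz, ...]. A call has exactly 10 rows; each row is the pose to reach, as a shift and turn from the pose measured when the call began, along the tool's axes at that moment; what a row does not reach only later rows make up. A row lasts 1/10 s, in which the tool goes at most 50 mm and 8.59 degrees, less where a joint would pass 70% of its speed; a pose out of reach is approached as far as the arm can. A call with a number of a shift or a turn outside -1 to 1 is refused whole. A call with a gripper value outside its range is refused whole. "hand" is the closure, from 0 (fully open) to 1 (shut), set as the call begins (left out, the last holds). The fingers move at their own pace and stop on an object; the grip force is fixed at half the most. Time passes only in rows, so rows that repeat a pose let the fingers close, or fill a call up. It gives the time, the measured TCP pose, the force and the opening at its end, in the units of the state.
- ctrl.sense(): the state, without advancing time (a new reading comes with each control period).
- ctrl.read_camera(name): name is "side" or "top" or "wrist"; returns (picture, depth): 480x640x3 uint8, red, green, blue; 480x640 float32, m along the optical axis (not along the pixel's ray), 0 where there is no reading.
- ctrl.camera_model(name): a dict with "intrinsics" (3x3 intrinsics, pixels), "world_to_cam" (4x4, takes a point from world to camera coordinates); the wrist camera has in their place "hand_eye" (4x4, takes a point from camera to tool coordinates, whose origin is the TCP and whose axes are the flange's). Camera axes: x right, y down, z forward; pixel columns grow to the right and rows downward; lengths in m; the calibration is good to about 2 mm. A picture is of the moment at which its call begins: read the wrist's pose just before it. camera_model takes no time and is no camera call.
- ctrl.finish_job(): hands the job in, once; it reports no verdict.
The state is a dict: "time": time; "joint_pos": joint angles; "dq": joint speeds; "joint_torque": joint torques, N m; "tcp_pos": TCP position; "orientation": TCP orientation; "ft_force": force on the tool from outside, world axes, zero at the start; "ft_torque": the same for the moment, N m; "grip_width": opening from 0.0 (shut) to 1.0 (fully open).
Only numpy, scipy, OpenCV 4.12 (cv2) and the standard library are available. Lean on these libraries where they do the work, as an engineer would, in place of code of your own. Each camera call takes 0.05 s, during which the arm holds its last target.

## Working session

There is one attempt and no reset: what is moved stays moved. The work goes in short steps, Python scripts to look and compute and a tool call to move; the robot and the scene stay as the last step left them, time stands still between calls to the robot, and variables do not carry over. Pictures are saved under pics/ and viewed, and the job is handed in when it is done.

Besides the shell and the picture viewer there is one more tool, called by a JSON object that holds its "name" and its "arguments", one argument or row to a line. carry_out: Moves the arm, as the interface text tells. Its arguments: {"type":"object","properties":{"moves":{"type":"array","items":{"type":"number"}},"hand":{"type":"number"}},"required":["moves"]}

```bash
ls; mkdir -p pics
cat > h.py <<'E'
import numpy as np, cv2
from cell import ctrl
from scipy.spatial.transform import Rotation as R
def rot(q): return R.from_quat([q[1],q[2],q[3],q[0]]).as_matrix()
def snap(name,fn=None):
    s=ctrl.sense(); im,d=ctrl.read_camera(name); 
    if fn: cv2.imwrite('pics/'+fn,cv2.cvtColor(im,cv2.COLOR_RGB2BGR))
    m=ctrl.camera_model(name); K=np.array(m['intrinsics'])
    if name=='wrist':
        T=np.eye(4);T[:3,:3]=rot(s['orientation']);T[:3,3]=s['tcp_pos'];c2w=T@np.array(m['hand_eye'])
    else: c2w=np.linalg.inv(np.array(m['world_to_cam']))
    return im,d,K,c2w
def world(d,K,c2w):
    v,u=np.mgrid[:480,:640]
    p=np.stack([(u-K[0,2])/K[0,0]*d,(v-K[1,2])/K[1,1]*d,d],-1)
    return p@c2w[:3,:3].T+c2w[:3,3]
def ray(u,v,z,K,c2w):
    r=c2w[:3,:3]@np.array([(u-K[0,2])/K[0,0],(v-K[1,2])/K[1,1],1.]);o=c2w[:3,3]
    return o+r*(z-o[2])/r[2]
E
python3 - <<'E'
from h import *
for n in ['top','side','wrist']:
    im,d,K,c=snap(n,n+'0.png'); print(n,K.round(1).tolist(),c.round(3).tolist())
    np.savez(''+n+'0.npz',im=im,d=d,K=K,c=c)
print(ctrl.sense())
E
```

```text
pics
top [[506.9, 0.0, 320.3], [0.0, 506.9, 235.5], [0.0, 0.0, 1.0]] [[-0.007, -0.998, 0.06, 0.408], [-1.0, 0.008, 0.017, 0.01], [-0.017, -0.06, -0.998, 1.298], [0.0, 0.0, 0.0, 1.0]]
side [[516.1, 0.0, 323.6], [0.0, 516.1, 236.1], [0.0, 0.0, 1.0]] [[-0.876, -0.243, 0.416, 0.053], [-0.482, 0.423, -0.768, 0.834], [0.011, -0.873, -0.487, 0.677], [0.0, 0.0, 0.0, 1.0]]
wrist [[356.2, 0.0, 321.1], [0.0, 356.2, 243.7], [0.0, 0.0, 1.0]] [[0.307, -0.903, -0.301, 0.269], [-0.952, -0.292, -0.095, -0.57], [-0.002, 0.316, -0.949, 0.372], [0.0, 0.0, 0.0, 1.0]]
{'time': 0.15, 'joint_pos': array([-1.32868406e+00,  3.08827046e-01,  1.63488633e+00, -3.69945088e-05,
        1.19972114e+00, -6.97041566e-02]), 'dq': array([-0.00069841, -0.00083669, -0.00481258, -0.00045786,  0.00063333,
        0.00081601]), 'joint_torque': array([ 1.14207755e-04, -4.15803266e+01, -2.77146292e+01, -1.69751984e-04,
        6.06081099e-03,  1.46964715e-05]), 'tcp_pos': array([ 0.19162957, -0.59454906,  0.40370061]), 'orientation': array([-9.16025608e-04,  9.87869451e-01,  1.55283934e-01, -9.64576402e-05]), 'ft_force': array([-0.10556172,  0.10633699, -0.29910806]), 'ft_torque': array([ 0.02717735, -0.00585645, -0.06558725]), 'grip_width': 1.0010742475394336}
```

View pics/top0.png

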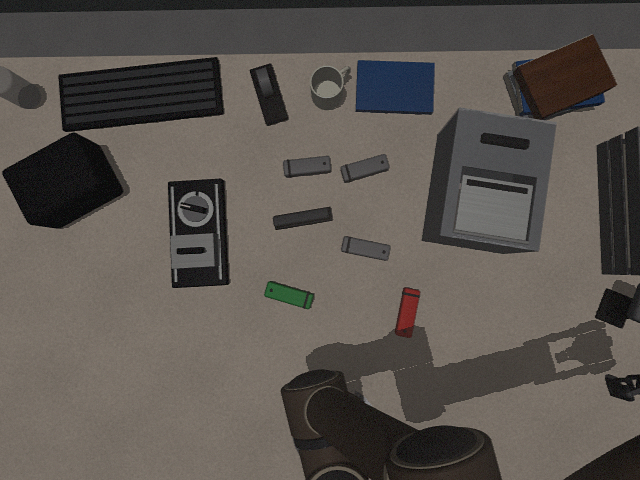

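View pics/side0.png

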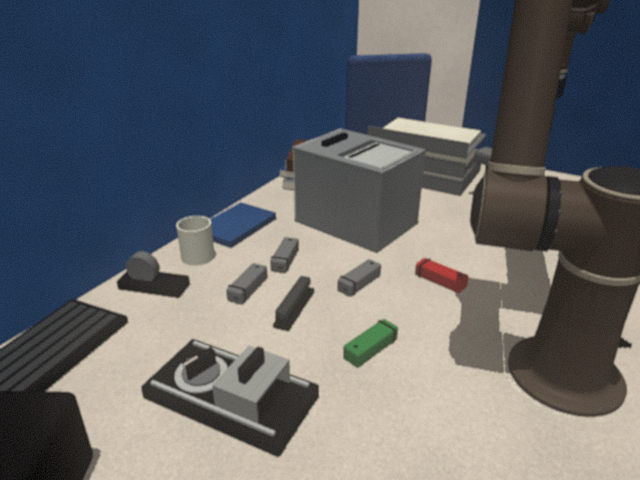

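View pics/wrist0.png

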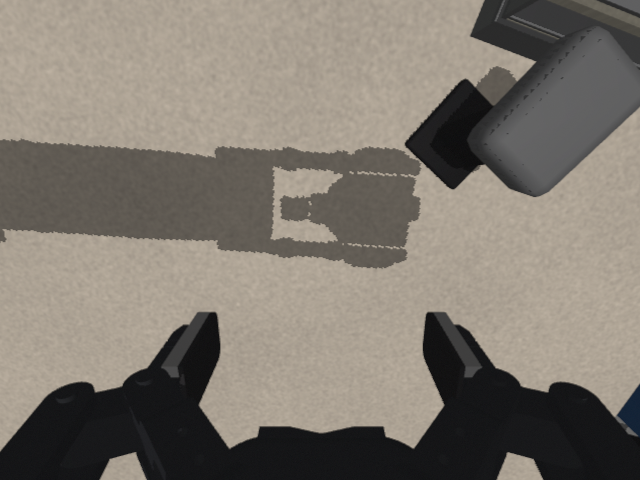

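The top view shows the console at about (198,232), with the dial at (195,208) and the hood at (193,250). The grey packs are at (307,166), (365,168) and (366,248). The stapler is at (303,218) and the box at (500,190); the red and green blocks are decoys. I'll measure all of these next.

Run:
```python
from h import *
z=np.load('top0.npz');im,d,K,c=z['im'],z['d'],z['K'],z['c']
P=world(d,K,c)
def at(u,v):
    return P[v-1:v+2,u-1:u+2].reshape(-1,3).mean(0).round(3)
for n,u,v in [('dial',195,209),('hoodtop',180,258),('hoodblk',190,251),('p',307,166),('p',365,168),('p',366,248),('st',303,218),('boxtop',500,120),('flap',495,215),('desk',330,300),('grip',505,141)]: print(n,at(u,v))
cr=im[170:300,150:250]; cv2.imwrite('pics/con.png',cv2.cvtColor(cv2.resize(cr,None,fx=6,fy=4.6,interpolation=cv2.INTER_CUBIC),cv2.COLOR_RGB2BGR))
# pack rects from height
h=P[...,2]
m=((h>0.022)&(h<0.06)).astype(np.uint8); m[:130]=0;m[285:]=0;m[:,:260]=0;m[:,400:]=0
n,l,st,ce=cv2.connectedComponentsWithStats(m)
for i in range(1,n):
    if st[i,4]<200: continue
    q=P[l==i]; zt=np.median(q[:,2]); 
    r=cv2.minAreaRect((q[:,:2]*1000).astype(np.float32)); print(st[i,4],ce[i].round(),zt.round(3),np.array(cv2.boxPoints(r)).round(0).tolist(),r, im[l==i].mean(0).round())
# console
m=((h>0.02)).astype(np.uint8); m[:170]=0;m[295:]=0;m[:,:160]=0;m[:,240:]=0
q=P[(m>0)&(h<0.04)]
r=cv2.minAreaRect((q[:,:2]*1000).astype(np.float32)); print('console',r,cv2.boxPoints(r).round())
q=P[(h>0.07)&(m>0)&(h<.088)];r=cv2.minAreaRect((q[:,:2]*1000).astype(np.float32)); print('hood',r)
q=P[(h>0.1)&(m>0)];r=cv2.minAreaRect((q[:,:2]*1000).astype(np.float32)); print('hblk',r,np.median(q[:,2]))
m=(abs(h-.22)<.012).astype(np.uint8); m[:,:400]=0; m[:,560:]=0
m[:100]=0;m[260:]=0
q=P[m>0];r=cv2.minAreaRect((q[:,:2]*1000).astype(np.float32)); print('box',r,np.median(q[:,2]),cv2.boxPoints(r).round())
```

```text
dial [0.55  0.336 0.07 ]
hoodtop [0.43  0.369 0.08 ]
hoodblk [0.446 0.336 0.112]
p [0.66  0.063 0.034]
p [ 0.653 -0.083  0.036]
p [ 0.453 -0.082  0.036]
st [0.528 0.073 0.047]
boxtop [ 0.718 -0.359  0.221]
flap [ 0.514 -0.344  0.219]
desk [0.322 0.008 0.   ]
grip [ 0.669 -0.363  0.236]
770 [365. 167.] 0.034 [[621.0, -30.0], [653.0, -146.0], [693.0, -135.0], [660.0, -19.0]] ((656.6261596679688, -82.21138000488281), (41.123680114746094, 120.55451965332031), 15.61622142791748) [72. 70. 70.]
763 [307. 166.] 0.034 [[636.0, 122.0], [648.0, 2.0], [689.0, 7.0], [676.0, 126.0]] ((662.1988525390625, 64.10606384277344), (40.93814468383789, 119.7214126586914), 5.861860275268555) [73. 71. 71.]
605 [301. 217.] 0.046 [[507.0, 147.0], [529.0, 9.0], [556.0, 13.0], [534.0, 151.0]] ((531.4500122070312, 79.72128295898438), (27.06095314025879, 139.62684631347656), 8.825056076049805) [49. 48. 47.]
770 [365. 248.] 0.034 [[421.0, -137.0], [460.0, -145.0], [485.0, -27.0], [446.0, -19.0]] ((453.1153259277344, -81.73100280761719), (120.51731872558594, 40.41755676269531), 78.07645416259766) [76. 74. 73.]
console ((495.47528076171875, 341.94140625), (270.78350830078125, 141.7633819580078), 2.736370801925659) [[357. 406.]
 [364. 265.]
 [634. 278.]
 [627. 419.]]
hood ((488.2141418457031, 341.75927734375), (160.52056884765625, 105.08528900146484), 2.722186803817749)
hblk ((434.3336181640625, 188.54954528808594), (360.6006164550781, 18.941951751708984), 84.66073608398438) 0.11057198325952688
box ((593.0279541015625, -352.6059265136719), (212.5045166015625, 281.17681884765625), 80.39376831054688) 0.22033619468701193 [[ 437. -434.]
 [ 714. -481.]
 [ 749. -271.]
 [ 472. -224.]]
```

View pics/con.png

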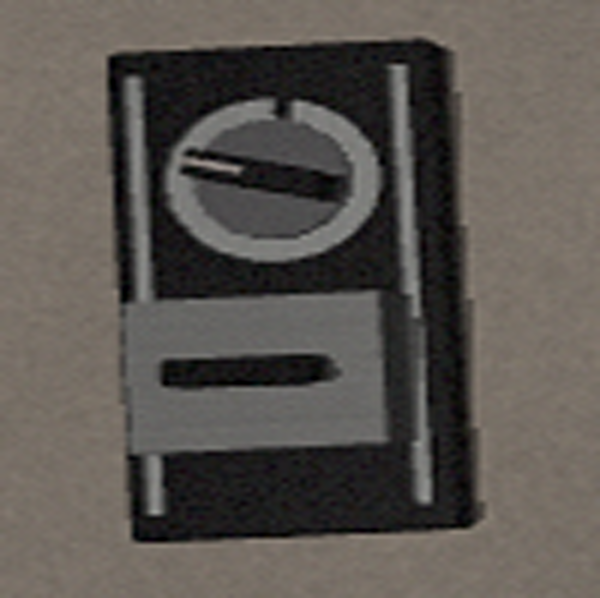

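Run:
```python
from h import *
z=np.load('top0.npz');im,d,K,c=z['im'],z['d'],z['K'],z['c']
P=world(d,K,c);h=P[...,2]
yaw=np.radians(2.73); cx=np.array([np.cos(yaw),np.sin(yaw)]); ax=np.array([.4955,.342])+.06*cx; print('axis',ax)
m=(h>.058)&(h<.078)&(np.hypot(P[...,0]-ax[0],P[...,1]-ax[1])<.036)
q=P[m];r=cv2.minAreaRect((q[:,:2]*1000).astype(np.float32)); print('bar',r,m.sum())
g=im.astype(int).sum(2)
w=m&(g>g[m].mean()*1.5); print('stripe',w.sum(),P[w].mean(0))
dv=P[w].mean(0)[:2]-np.array(r[0])/1000; print('stripe bearing',np.degrees(np.arctan2(dv[1],dv[0])))
a=.5*np.arctan2(2*np.cov(q[:,:2].T)[0,1],np.cov(q[:,:2].T)[0,0]-np.cov(q[:,:2].T)[1,1]); print('bar pca',np.degrees(a))
for v in range(189,200): print(v,[(g[v,u]) for u in range(189,206)])
for u,v in [(197,193),(197,194),(197,192)]: print(P[v,u], ray(u,v,.037,K,c))
# hood block
m=(h>.098)&(h<.12)&(P[...,0]<.5)&(P[...,1]>.28)&(P[...,0]>.38)&(P[...,1]<.4)
q=P[m];r=cv2.minAreaRect((q[:,:2]*1000).astype(np.float32)); print('blk',r,m.sum())
```

```text
axis [0.5554319  0.34485777]
bar ((554.9676513671875, 344.98284912109375), (57.53117752075195, 14.016213417053223), 76.47742462158203) 146
stripe 22 [0.55951739 0.36153545 0.07159492]
stripe bearing 74.6309090567107
bar pca 76.70012607351318
189 [np.int64(80), np.int64(78), np.int64(78), np.int64(32), np.int64(73), np.int64(82), np.int64(75), np.int64(86), np.int64(74), np.int64(72), np.int64(92), np.int64(77), np.int64(70), np.int64(98), np.int64(86), np.int64(87), np.int64(57)]
190 [np.int64(53), np.int64(60), np.int64(89), np.int64(81), np.int64(63), np.int64(63), np.int64(40), np.int64(78), np.int64(98), np.int64(71), np.int64(61), np.int64(71), np.int64(80), np.int64(72), np.int64(76), np.int64(87), np.int64(76)]
191 [np.int64(59), np.int64(43), np.int64(80), np.int64(141), np.int64(223), np.int64(224), np.int64(207), np.int64(80), np.int64(59), np.int64(71), np.int64(149), np.int64(62), np.int64(54), np.int64(25), np.int64(66), np.int64(59), np.int64(42)]
192 [np.int64(218), np.int64(270), np.int64(401), np.int64(385), np.int64(382), np.int64(364), np.int64(290), np.int64(67), 
[... 1566 characters left out ...]
np.int64(227), np.int64(221), np.int64(239), np.int64(219), np.int64(236), np.int64(334), np.int64(380), np.int64(370)]
199 [np.int64(226), np.int64(232), np.int64(238), np.int64(236), np.int64(232), np.int64(225), np.int64(239), np.int64(227), np.int64(237), np.int64(235), np.int64(237), np.int64(232), np.int64(226), np.int64(219), np.int64(223), np.int64(225), np.int64(375)]
[0.59449491 0.34099973 0.03418324] [0.59407942 0.34026161 0.037     ]
[0.59132575 0.33984352 0.03852096] [0.59154705 0.34024206 0.037     ]
[0.59697939 0.34092438 0.03454553] [0.59661241 0.34028117 0.037     ]
blk ((448.0528564453125, 338.34613037109375), (13.861040115356445, 59.712642669677734), 3.404601812362671) 157
```

```bash
cat >> h.py <<'E'
def go(pos,bearing,tilt=None):
    """print normalised tool shift and turn to reach TCP pos with tool down, tool-x bearing deg"""
    s=ctrl.sense(); R0=rot(s['orientation']); b=np.radians(bearing)
    Rt=np.array([[np.cos(b),np.sin(b),0],[np.sin(b),-np.cos(b),0],[0,0,-1.]]).T
    Rt=np.column_stack([[np.cos(b),np.sin(b),0],[np.sin(b),-np.cos(b),0],[0,0,-1.]])
    if tilt is not None: Rt=Rt@R.from_rotvec(np.radians(tilt)).as_matrix()
    dp=R0.T@(np.array(pos)-s['tcp_pos'])/.15
    dr=R.from_matrix(R0.T@Rt).as_rotvec()/.5
    print('t',round(s['time'],2),'tcp',np.round(s['tcp_pos'],4),'xbear',np.degrees(np.arctan2(R0[1,0],R0[0,0])).round(1),'q',np.round(s['joint_pos'],2),'F',np.round(s['ft_force'],1),'g',round(s['grip_width'],3))
    print('shift',dp.round(3),'turn',dr.round(3))
E
python3 - <<'E'
from h import *
print(np.array(ctrl.camera_model('wrist')['hand_eye']).round(3))
go([.49,.30,.40],76.6)
E
```

```text
[[ 0.    -0.949 -0.316  0.081]
 [ 1.     0.     0.     0.   ]
 [-0.    -0.316  0.949  0.031]
 [ 0.     0.     0.     1.   ]]
t 0.15 tcp [ 0.1916 -0.5945  0.4037] xbear 17.9 q [-1.33  0.31  1.63 -0.    1.2  -0.07] F [-0.1  0.1 -0.3] g 1.001
shift [ 3.723 -5.066  0.034] turn [-3.00e-03 -2.00e-03 -2.05e+00]
```

{"name": "carry_out", "arguments": {
  "moves": [0.9, -1, -0.1, 0, 0, 0, 0.9, -1, -0.1, 0, 0, 0, 0.9, -1, -0.1, 0, 0, 0, 0.9, -1, -0.1, 0, 0, 0, 0.9, -1, -0.1, 0, 0, 0, 0.9, -1, -0.1, 0, 0, 0, 0.9, -1, -0.1, 0, 0, 0, 0.9, -1, -0.1, 0, 0, 0, 0.9, -1, -0.1, 0, 0, 0, 0.9, -1, -0.1, 0, 0, 0],
  "hand": 0.3
}}

```text
time: 1.15
tcp_pos: [0.2737, -0.4112, 0.4187]
orientation: [-0.001, 0.988, 0.155, -0.0]
ft_force: [0.2, -0.2, 0.3]
grip_width: 0.696
```

{"name": "carry_out", "arguments": {
  "moves": [0.9, -1, 0, 0, 0, 0, 0.9, -1, 0, 0, 0, 0, 0.9, -1, 0, 0, 0, 0, 0.9, -1, 0, 0, 0, 0, 0.9, -1, 0, 0, 0, 0, 0.9, -1, 0, 0, 0, 0, 0.9, -1, 0, 0, 0, 0, 0.9, -1, 0, 0, 0, 0, 0.9, -1, 0, 0, 0, 0, 0.9, -1, 0, 0, 0, 0]
}}

```text
time: 2.15
tcp_pos: [0.356, -0.2281, 0.419]
orientation: [-0.001, 0.988, 0.153, -0.0]
ft_force: [-0.1, -1.2, -0.6]
grip_width: 0.701
```

{"name": "carry_out", "arguments": {
  "moves": [0.9, -1, 0, 0, 0, -1, 0.9, -1, 0, 0, 0, -1, 0.9, -1, 0, 0, 0, -1, 0.9, -1, 0, 0, 0, -1, 0.9, -1, 0, 0, 0, -1, 0.9, -1, 0, 0, 0, -1, 0.9, -1, 0, 0, 0, -1, 0.9, -1, 0, 0, 0, -1, 0.9, -1, 0, 0, 0, -1, 0.9, -1, 0, 0, 0, -1]
}}

```text
time: 3.15
tcp_pos: [0.4389, -0.0453, 0.4193]
orientation: [-0.001, 0.92, 0.392, 0.0]
ft_force: [0.1, 0.9, 0.3]
grip_width: 0.702
```

Run:
```python
from h import *
go([.53,.30,.36],76.6)
```

```text
t 3.15 tcp [ 0.4389 -0.0453  0.4193] xbear 46.2 q [-0.2  -0.07  2.03  0.    1.19  0.56] F [0.1 0.9 0.3] g 0.702
shift [ 2.081 -1.155  0.4  ] turn [-0.004 -0.003 -1.062]
```

{"name": "carry_out", "arguments": {
  "moves": [1, -0.55, 0.2, 0, 0, 0, 1, -0.55, 0.2, 0, 0, 0, 1, -0.55, 0.2, 0, 0, 0, 1, -0.55, 0.2, 0, 0, 0, 1, -0.55, 0.2, 0, 0, 0, 1, -0.55, 0.2, 0, 0, 0, 1, -0.55, 0.2, 0, 0, 0, 1, -0.55, 0.2, 0, 0, 0, 1, -0.55, 0.2, 0, 0, 0, 1, -0.55, 0.2, 0, 0, 0]
}}

```text
time: 4.15
tcp_pos: [0.4832, 0.1194, 0.3899]
orientation: [-0.001, 0.92, 0.392, 0.0]
ft_force: [0.6, -0.6, 0.5]
grip_width: 0.699
```

{"name": "carry_out", "arguments": {
  "moves": [1, -0.55, 0.2, 0, 0, -1, 1, -0.55, 0.2, 0, 0, -1, 1, -0.55, 0.2, 0, 0, -1, 1, -0.55, 0.2, 0, 0, -1, 1, -0.55, 0.2, 0, 0, -1, 1, -0.55, 0.2, 0, 0, -1, 1, -0.55, 0.2, 0, 0, -1, 1, -0.55, 0.2, 0, 0, -1, 1, -0.55, 0.2, 0, 0, -1, 1, -0.55, 0.2, 0, 0, -1]
}}

```text
time: 5.15
tcp_pos: [0.5278, 0.284, 0.3606]
orientation: [-0.001, 0.795, 0.607, 0.001]
ft_force: [-0.1, 0.0, 0.1]
grip_width: 0.699
```

Run:
```python
from h import *
go([.5553,.3449,.30],76.6)
im,d,K,c=snap('wrist','w1.png')
np.savez('w1.npz',im=im,d=d,K=K,c=c)
```

```text
t 5.15 tcp [0.5278 0.284  0.3606] xbear 74.7 q [0.42 0.3  1.73 0.   1.1  0.69] F [-0.1  0.   0.1] g 0.699
shift [0.439 0.07  0.405] turn [-0.001 -0.005 -0.067]
```

View pics/w1.png

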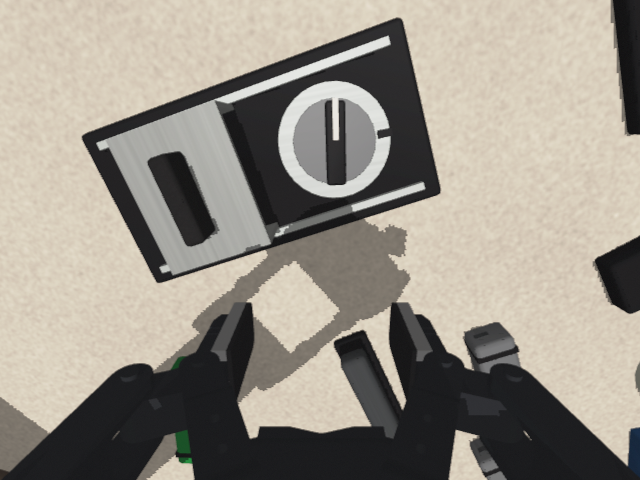

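The wrist view is clear: the dial is at about (335,139), the pointer points up at (335,100), and the mark is at (383,133). I'll measure their bearings.

Run:
```python
from h import *
z=np.load('w1.npz');im,d,K,c=z['im'],z['d'],z['K'],z['c'];P=world(d,K,c);h=P[...,2]
g=cv2.cvtColor(im,cv2.COLOR_RGB2GRAY)
# collar: bright, near dial
m=(g>190).astype(np.uint8); m[:70]=0;m[205:]=0;m[:,:265]=0;m[:,400:]=0
n,l,st,ce=cv2.connectedComponentsWithStats(m); i=1+np.argmax(st[1:,4]); 
q=P[l==i]; print('collar h',np.median(q[:,2]))
cs,_=cv2.findContours((l==i).astype(np.uint8),cv2.RETR_EXTERNAL,cv2.CHAIN_APPROX_NONE)
pts=np.array([ray(u,v,np.median(q[:,2]),K,c)[:2] for u,v in cv2.convexHull(cs[0])[:,0]])
A=np.c_[2*pts,np.ones(len(pts))];s=np.linalg.lstsq(A,(pts**2).sum(1),rcond=None)[0];ctr=s[:2];rad=np.sqrt(s[2]+ctr@ctr);print('collar ctr',ctr,rad)
mk=(g<110);v,u=np.mgrid[:480,:640]
pw=np.array([[ray(a,b,np.median(q[:,2]),K,c)[:2] for a in range(370,395)] for b in range(115,150)])
rr=np.hypot(*(pw-ctr).transpose(2,0,1)); sel=(rr<rad-.001)&(rr>rad-.008)&(g[115:150,370:395]<130)
mp=pw[sel].mean(0);print('mark',mp,sel.sum(),'bearing',np.degrees(np.arctan2(*(mp-ctr)[::-1])))
b=(h>.062)&(h<.078)&(np.hypot(P[...,0]-ctr[0],P[...,1]-ctr[1])<.04);q=P[b];r=cv2.minAreaRect((q[:,:2]*1000).astype(np.float32));print('bar',r,b.sum())
w=b&(g>180);pv=P[w].mean(0);a=np.degrees(np.arctan2(*(pv[:2]-ctr)[::-1]));print('stripe',a, 'h',np.median(q[:,2]))
```

```text
collar h 0.03253283952088881
collar ctr [0.55627997 0.34782137] 0.044478287874335456
mark [0.59595198 0.34385715] 70 bearing -5.7063343581281885
bar ((556.7344970703125, 348.58563232421875), (59.29310607910156, 14.049777030944824), 76.64359283447266) 1685
stripe 76.45092732196716 h 0.0695128054202302
```

Run:
```python
from h import *
go([.556,.3465,.217],76.6)
```

```text
t 5.2 tcp [0.5278 0.2842 0.3606] xbear 74.7 q [0.42 0.3  1.73 0.   1.1  0.69] F [0.5 0.9 0.8] g 0.7
shift [0.448 0.072 0.958] turn [-0.001 -0.004 -0.067]
```

{"name": "carry_out", "arguments": {
  "moves": [0.15, 0.03, 0.1, 0, 0, -0.03, 0.3, 0.06, 0.2, 0, 0, -0.067, 0.448, 0.072, 0.3, 0, 0, -0.067, 0.448, 0.072, 0.45, 0, 0, -0.067, 0.448, 0.072, 0.6, 0, 0, -0.067, 0.448, 0.072, 0.75, 0, 0, -0.067, 0.448, 0.072, 0.85, 0, 0, -0.067, 0.448, 0.072, 0.93, 0, 0, -0.067, 0.448, 0.072, 0.958, 0, 0, -0.067, 0.448, 0.072, 0.958, 0, 0, -0.067],
  "hand": 0.5
}}

```text
time: 6.2
tcp_pos: [0.556, 0.3464, 0.2167]
orientation: [-0.001, 0.785, 0.62, 0.0]
ft_force: [-0.4, -0.2, 0.5]
grip_width: 0.5
```

{"name": "carry_out", "arguments": {
  "moves": [0, 0, 0, 0, 0, 0, 0, 0, 0, 0, 0, 0, 0, 0, 0, 0, 0, 0, 0, 0, 0, 0, 0, 0, 0, 0, 0, 0, 0, 0, 0, 0, 0, 0, 0, 0, 0, 0, 0, 0, 0, 0, 0, 0, 0, 0, 0, 0, 0, 0, 0, 0, 0, 0, 0, 0, 0, 0, 0, 0],
  "hand": 1
}}

```text
time: 7.2
tcp_pos: [0.5559, 0.3469, 0.2182]
orientation: [-0.001, 0.785, 0.62, 0.001]
ft_force: [-5.1, 0.9, 5.9]
grip_width: 0.155
```

Run:
```python
from h import *
go([.556,.3465,.217],-5.7)
im,d,K,c=snap('wrist','w2.png')
```

```text
t 7.2 tcp [0.5559 0.3469 0.2182] xbear 76.6 q [0.49 0.58 1.66 0.   0.9  0.72] F [-5.1  0.9  5.9] g 0.155
shift [-0.002  0.001  0.008] turn [-0.006 -0.003  2.873]
```

View pics/w2.png

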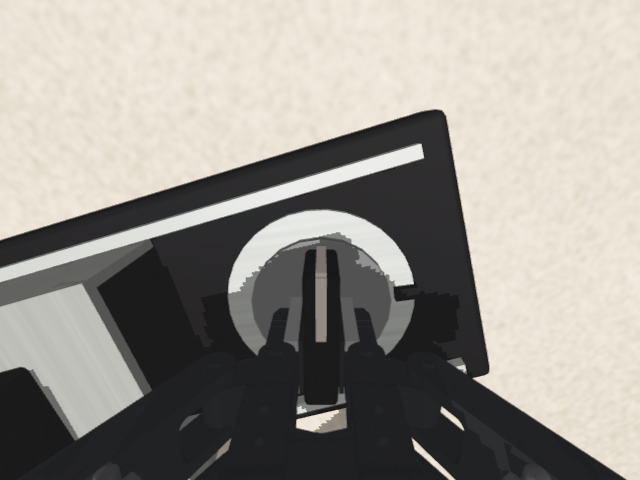

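{"name": "carry_out", "arguments": {
  "moves": [0, 0, -0.02, 0, 0, 0.1, 0, 0, -0.02, 0, 0, 0.2, 0, 0, -0.02, 0, 0, 0.3, 0, 0, -0.02, 0, 0, 0.4, 0, 0, -0.02, 0, 0, 0.5, 0, 0, -0.02, 0, 0, 0.6, 0, 0, -0.02, 0, 0, 0.7, 0, 0, -0.02, 0, 0, 0.8, 0, 0, -0.02, 0, 0, 0.9, 0, 0, -0.02, 0, 0, 0.95]
}}

```text
time: 8.25
tcp_pos: [0.5554, 0.3469, 0.2184]
orientation: [-0.002, 0.909, 0.417, 0.001]
ft_force: [3.1, 5.4, -15.5]
grip_width: 0.152
```

{"name": "carry_out", "arguments": {
  "moves": [0, 0, 0, 0, 0, 0.1, 0, 0, 0, 0, 0, 0.2, 0, 0, 0, 0, 0, 0.3, 0, 0, 0, 0, 0, 0.4, 0, 0, 0, 0, 0, 0.5, 0, 0, 0, 0, 0, 0.6, 0, 0, 0, 0, 0, 0.7, 0, 0, 0, 0, 0, 0.8, 0, 0, 0, 0, 0, 0.9, 0, 0, 0, 0, 0, 0.95]
}}

```text
time: 9.25
tcp_pos: [0.5552, 0.3472, 0.2183]
orientation: [-0.002, 0.982, 0.191, 0.0]
ft_force: [-0.1, 2.6, -3.2]
grip_width: 0.151
```

Run:
```python
from h import *
go([.556,.3465,.219],-5.7)
```

```text
t 9.25 tcp [0.5552 0.3472 0.2183] xbear 22.1 q [0.49 0.58 1.66 0.   0.9  1.67] F [-0.1  2.6 -3.2] g 0.151
shift [ 0.003  0.006 -0.004] turn [-0.008 -0.001  0.97 ]
```

{"name": "carry_out", "arguments": {
  "moves": [0, 0, 0, 0, 0, 0.1, 0, 0, 0, 0, 0, 0.2, 0, 0, 0, 0, 0, 0.3, 0, 0, 0, 0, 0, 0.4, 0, 0, 0, 0, 0, 0.5, 0, 0, 0, 0, 0, 0.6, 0, 0, 0, 0, 0, 0.7, 0, 0, 0, 0, 0, 0.85, 0, 0, 0, 0, 0, 0.97, 0, 0, 0, 0, 0, 0.97]
}}

```text
time: 10.25
tcp_pos: [0.5551, 0.3474, 0.2183]
orientation: [-0.002, 0.999, -0.05, -0.0]
ft_force: [-0.8, 2.8, -4.3]
grip_width: 0.151
```

Run:
```python
from h import *
go([.556,.3465,.219],-5.7)
im,d,K,c=snap('wrist','w3.png')
```

```text
t 10.25 tcp [0.5551 0.3474 0.2183] xbear -5.7 q [0.49 0.58 1.66 0.   0.9  2.16] F [-0.8  2.8 -4.3] g 0.151
shift [ 0.007  0.006 -0.005] turn [-0.009  0.001 -0.   ]
```

View pics/w3.png

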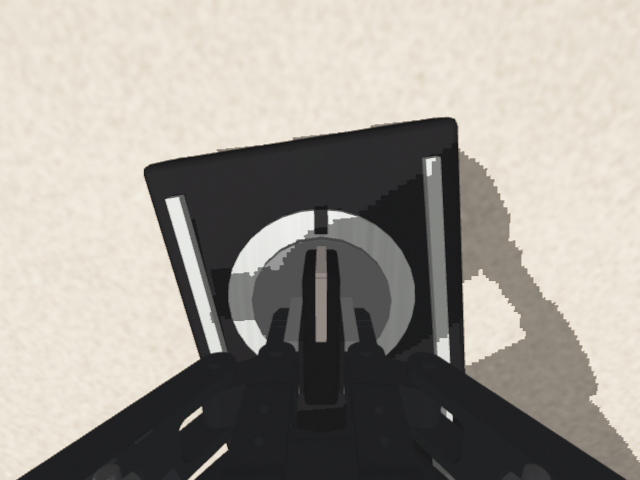

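The pointer stripe and the mark line up, both at column 321. I'll release, lift, and go behind the hood's block.

{"name": "carry_out", "arguments": {
  "moves": [0, 0, 0, 0, 0, 0, 0, 0, 0, 0, 0, 0, 0, 0, 0, 0, 0, 0, 0, 0, 0, 0, 0, 0, 0, 0, 0, 0, 0, 0, 0, 0, -0.1, 0, 0, 0, 0, 0, -0.25, 0, 0, 0, 0, 0, -0.4, 0, 0, 0, 0, 0, -0.6, 0, 0, 0, 0, 0, -0.65, 0, 0, 0],
  "hand": 0.5
}}

```text
time: 11.3
tcp_pos: [0.5567, 0.3478, 0.3212]
orientation: [-0.004, 0.999, -0.049, 0.004]
ft_force: [0.6, 0.4, 0.2]
grip_width: 0.498
```

Run:
```python
from h import *
go([.41,.339,.315],2.7)
im,d,K,c=snap('wrist','w4.png'); im,d,K,c=snap('top','t4.png')
```

```text
t 11.3 tcp [0.5567 0.3478 0.3212] xbear -5.6 q [0.49 0.45 1.62 0.   1.06 2.16] F [0.6 0.4 0.2] g 0.498
shift [-0.967  0.155  0.034] turn [-0.017 -0.015 -0.291]
```

View pics/w4.png

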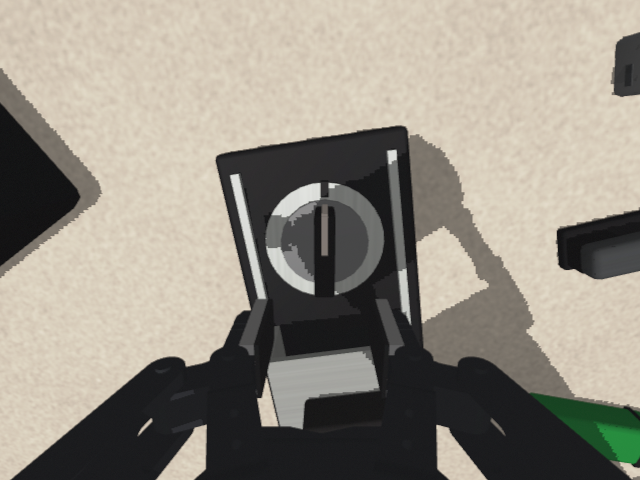

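The dial stayed on the mark after release. Moving behind the hood block.

{"name": "carry_out", "arguments": {
  "moves": [-0.2, 0.03, 0, 0, 0, -0.05, -0.4, 0.06, 0, 0, 0, -0.1, -0.6, 0.1, 0, 0, 0, -0.2, -0.8, 0.13, 0, 0, 0, -0.29, -0.967, 0.155, 0.03, -0.017, -0.015, -0.29, -0.967, 0.155, 0.03, -0.017, -0.015, -0.29, -0.967, 0.155, 0.03, -0.017, -0.015, -0.29, -0.967, 0.155, 0.2, -0.017, -0.015, -0.29, -0.967, 0.155, 0.39, -0.017, -0.015, -0.29, -0.967, 0.155, 0.39, -0.017, -0.015, -0.29],
  "hand": 1
}}

```text
time: 12.4
tcp_pos: [0.4088, 0.3377, 0.2556]
orientation: [0.003, 1.0, 0.023, -0.005]
ft_force: [-1.6, -0.9, 0.3]
grip_width: -0.0
```

Run:
```python
from h import *
go([.556,.345,.262],2.7)
im,d,K,c=snap('side','s5.png')
```

```text
t 12.4 tcp [0.4088 0.3377 0.2556] xbear 2.6 q [0.61 0.33 1.95 0.   0.87 2.13] F [-1.6 -0.9  0.3] g -0.0
shift [ 0.982 -0.004 -0.052] turn [ 0.012  0.02  -0.003]
```

View pics/s5.png

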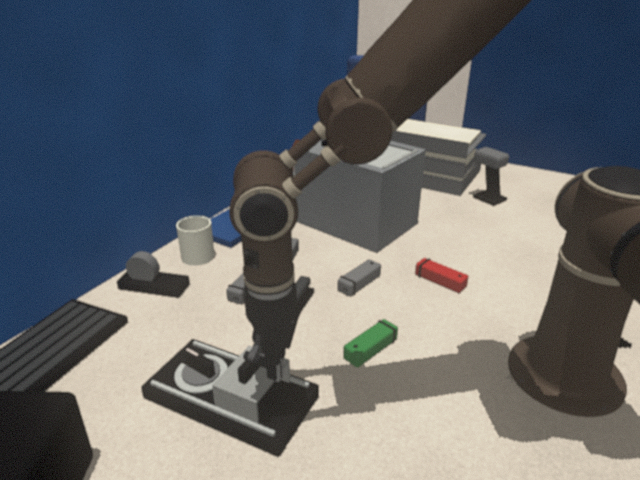

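{"name": "carry_out", "arguments": {
  "moves": [0, 0, -0.045, 0.01, 0.02, 0, 0.08, 0, -0.045, 0.01, 0.02, 0, 0.16, 0, -0.045, 0.01, 0.02, 0, 0.25, 0, -0.045, 0.01, 0.02, 0, 0.34, 0, -0.045, 0.01, 0.02, 0, 0.43, 0, -0.045, 0.01, 0.02, 0, 0.52, 0, -0.045, 0.01, 0.02, 0, 0.61, 0, -0.045, 0.01, 0.02, 0, 0.7, 0, -0.045, 0.01, 0.02, 0, 0.75, 0, -0.045, 0.01, 0.02, 0]
}}

```text
time: 13.45
tcp_pos: [0.5234, 0.3434, 0.2631]
orientation: [-0.001, 1.0, 0.023, 0.002]
ft_force: [-2.9, 0.4, 2.2]
grip_width: -0.005
```

Run:
```python
from h import *
go([.556,.345,.262],2.7)
im,d,K,c=snap('top','t6.png')
```

```text
t 13.45 tcp [0.5234 0.3434 0.2631] xbear 2.6 q [ 0.51  0.47  1.72 -0.    0.94  2.04] F [-2.9  0.4  2.2] g -0.005
shift [ 0.218 -0.001  0.008] turn [-0.002 -0.006 -0.004]
```

{"name": "carry_out", "arguments": {
  "moves": [0.02, 0, 0, 0, 0, 0, 0.04, 0, 0, 0, 0, 0, 0.06, 0, 0, 0, 0, 0, 0.08, 0, 0, 0, 0, 0, 0.1, 0, 0, 0, 0, 0, 0.11, 0, 0, 0, 0, 0, 0.12, 0, 0, 0, 0, 0, 0.13, 0, 0, 0, 0, 0, 0.14, 0, 0, 0, 0, 0, 0.14, 0, 0, 0, 0, 0]
}}

```text
time: 14.5
tcp_pos: [0.5403, 0.3444, 0.2629]
orientation: [0.001, 1.0, 0.022, -0.006]
ft_force: [-18.3, -0.1, 11.5]
grip_width: 0.004
```

{"name": "carry_out", "arguments": {
  "moves": [0.02, 0, 0, 0, 0, 0, 0.02, 0, 0, 0, 0, 0, -0.2, 0, 0, 0, 0, 0, -0.2, 0, -0.2, 0, 0, 0, -0.2, 0, -0.5, 0, 0, 0, -0.2, 0, -0.9, 0, 0, 0, -0.2, -0.6, -1, 0, 0, 0, -0.2, -1, -1, 0, 0, 0, -0.2, -1, -1, 0, 0, 0, -0.2, -1, -1, 0, 0, 0],
  "hand": 0.3
}}

```text
time: 15.5
tcp_pos: [0.505, 0.4986, 0.4149]
orientation: [-0.002, 1.0, 0.025, -0.004]
ft_force: [0.9, -0.3, -0.5]
grip_width: 0.702
```

Run:
```python
from h import *
go([.556,.345,.262],2.7)
im,d,K,c=snap('top','t7.png');P=world(d,K,c);h=P[...,2]
cr=im[170:300,150:250]; cv2.imwrite('pics/con7.png',cv2.cvtColor(cv2.resize(cr,None,fx=5,fy=4.6),cv2.COLOR_RGB2BGR))
m=(h>.098)&(h<.12)&(P[...,0]<.62)&(P[...,1]>.28)&(P[...,0]>.38)&(P[...,1]<.4)
q=P[m];r=cv2.minAreaRect((q[:,:2]*1000).astype(np.float32)); print('blk',r,m.sum())
im,d,K,c=snap('wrist','w7.png');P=world(d,K,c);h=P[...,2]
m=(h>.098)&(h<.12)&(P[...,0]<.62)&(P[...,1]>.28)&(P[...,0]>.38)&(P[...,1]<.4)
q=P[m];print(len(q)); 
if len(q): print(cv2.minAreaRect((q[:,:2]*1000).astype(np.float32)))
```

```text
t 15.5 tcp [0.505  0.4986 0.4149] xbear 2.8 q [0.72 0.46 1.4  0.01 1.28 2.24] F [ 0.9 -0.3 -0.5] g 0.702
shift [0.296 1.044 1.013] turn [-0.009  0.014  0.004]
blk ((555.1210327148438, 345.0644836425781), (14.439452171325684, 60.865631103515625), 2.375631093978882) 162
1606
((556.7489624023438, 348.1600036621094), (13.749062538146973, 60.4079475402832), 2.8323476314544678)
```

View pics/con7.png

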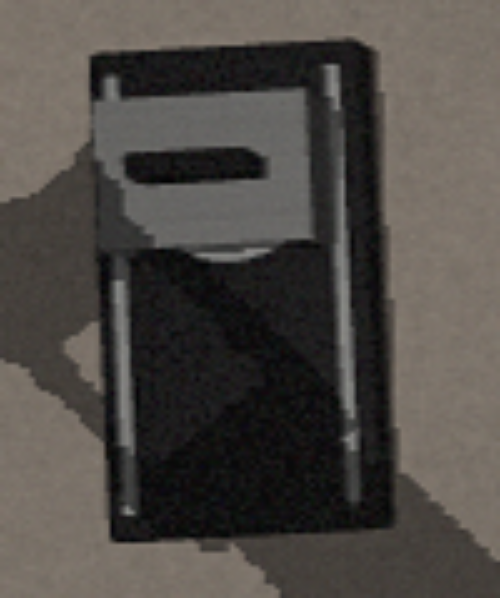

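View pics/w7.png

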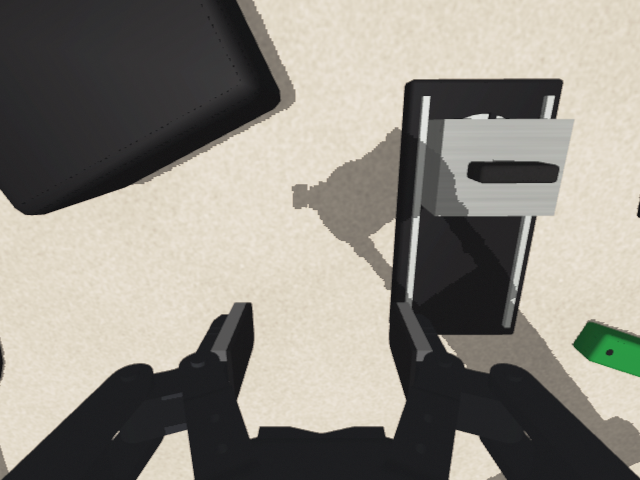

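View pics/t7.png

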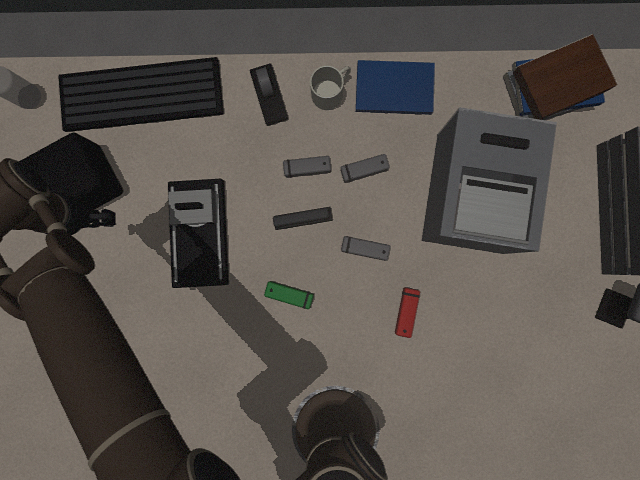

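Run:
```python
from h import *
def an(im,d,K,c,tag):
    P=world(d,K,c);h=P[...,2]
    reg=(P[...,0]<.7)&(P[...,1]>.25)&(P[...,0]>.3)&(P[...,1]<.44)
    m=reg&(h>.024)&(h<.034);
    yaw=np.radians(2.74);ex=np.array([np.cos(yaw),np.sin(yaw)]);ey=np.array([-ex[1],ex[0]])
    s=P[...,:2]@ex; t=P[...,:2]@ey
    f=lambda m,a:(np.percentile(a[m],[.3,99.7])*1000).round(1)
    print(tag,'console s',f(m,s),'t',f(m,t)); 
    m=reg&(h>.074)&(h<.086); print(' hoodtop',f(m,s),f(m,t))
    m=reg&(h>.1)&(h<.118); print(' blk',f(m,s),f(m,t))
z=np.load('top0.npz');an(z['im'],z['d'],z['K'],z['c'],'top0')
z=np.load('w1.npz');an(z['im'],z['d'],z['K'],z['c'],'w1')
an(*snap('top'),'top');an(*snap('wrist'),'wrist')
```

```text
top0 console s [376.6 645.1] t [247.6 387.7]
 hoodtop [424.  570.1] [265.6 369.9]
 blk [456.9 470.7] [287.7 346.1]
w1 console s [379.4 646.6] t [251.3 390.2]
 hoodtop [425.3 505.5] [268.6 372.1]
 blk [459.  472.9] [291.1 350.1]
top console s [376.6 645. ] t [247.7 387.9]
 hoodtop [531. 611.] [266.  370.5]
 blk [563.6 578.2] [288.2 347.1]
wrist console s [379.9 647. ] t [251.6 390.3]
 hoodtop [532.6 612.3] [268.6 372.7]
 blk [565.7 579.5] [291.9 350.8]
```

The hood is now centred on the dial axis (console +59.8 mm of 60). The measured travel is only 107 mm, though, so I'll push again, harder, to confirm it is at the stop.

Run:
```python
from h import *
go([.515,.3445,.263],2.7)
```

```text
t 15.7 tcp [0.5058 0.4926 0.4127] xbear 2.5 q [0.71 0.46 1.41 0.01 1.28 2.23] F [-0.5 -0.4 -0.4] g 0.699
shift [0.029 0.986 1.001] turn [ 0.006  0.024 -0.005]
```

{"name": "carry_out", "arguments": {
  "moves": [0, 0.4, 0, 0, 0, 0, 0, 0.7, 0, 0, 0, 0, 0, 0.986, 0, 0, 0, 0, 0, 0.986, 0.2, 0, 0.02, 0, 0, 0.986, 0.45, 0, 0.02, 0, 0.03, 0.986, 0.7, 0, 0.02, 0, 0.03, 0.986, 0.9, 0, 0.02, 0, 0.03, 0.986, 1, 0, 0.02, 0, 0.03, 0.986, 1, 0, 0.02, 0, 0.03, 0.986, 1, 0, 0.02, 0],
  "hand": 1
}}

```text
time: 16.7
tcp_pos: [0.5158, 0.3442, 0.2641]
orientation: [0.001, 1.0, 0.022, -0.0]
ft_force: [0.4, -0.6, 0.1]
grip_width: 0.003
```

{"name": "carry_out", "arguments": {
  "moves": [0.05, 0, 0, 0, 0, 0, 0.1, 0, 0, 0, 0, 0, 0.14, 0, 0, 0, 0, 0, 0.17, 0, 0, 0, 0, 0, 0.19, 0, 0, 0, 0, 0, 0.2, 0, 0, 0, 0, 0, 0.21, 0, 0, 0, 0, 0, 0.22, 0, 0, 0, 0, 0, 0.23, 0, 0, 0, 0, 0, 0.23, 0, 0, 0, 0, 0]
}}

```text
time: 17.7
tcp_pos: [0.5429, 0.3465, 0.2649]
orientation: [0.003, 1.0, 0.021, -0.014]
ft_force: [-29.2, -0.5, 22.2]
grip_width: -0.002
```

The hood doesn't budge at 29 N, so it is at the stop. Heading for the packs.

{"name": "carry_out", "arguments": {
  "moves": [-0.1, 0, 0, 0, 0, 0, -0.2, 0, 0, 0, 0, 0, -0.2, 0, -0.2, 0, 0, 0, -0.2, 0, -0.4, 0, 0, 0, -0.2, 0, -0.7, 0, 0, -0.1, -0.2, 0, -0.9, 0, 0, -0.3, -0.2, 0, -0.9, 0, 0, -0.5, -0.1, 0.3, -0.9, 0, 0, -0.7, 0, 0.6, -0.9, 0, 0, -0.9, 0, 0.8, -0.9, 0, 0, -1],
  "hand": 0.2
}}

```text
time: 18.7
tcp_pos: [0.5535, 0.2254, 0.4016]
orientation: [0.0, 0.963, 0.269, -0.013]
ft_force: [0.0, -0.8, -0.3]
grip_width: 0.797
```

Run:
```python
from h import *
go([.662,.05,.36],95.7)
```

```text
t 18.7 tcp [0.5535 0.2254 0.4016] xbear 31.2 q [0.31 0.27 1.69 0.   1.21 1.34] F [ 0.  -0.8 -0.3] g 0.797
shift [0.019 1.377 0.269] turn [-0.039  0.038 -2.251]
```

{"name": "carry_out", "arguments": {
  "moves": [0, 0.1, 0, 0, 0, -0.1, 0, 0.2, 0.02, 0, 0, -0.2, 0, 0.3, 0.05, 0, 0, -0.3, 0, 0.4, 0.08, 0, 0, -0.4, 0, 0.5, 0.1, 0, 0, -0.55, 0, 0.6, 0.12, 0, 0, -0.7, 0, 0.7, 0.15, -0.02, 0.02, -0.85, 0, 0.8, 0.15, -0.03, 0.03, -1, 0, 0.9, 0.15, -0.03, 0.03, -1, 0, 1, 0.15, -0.03, 0.03, -1]
}}

```text
time: 19.7
tcp_pos: [0.6315, 0.0962, 0.3788]
orientation: [0.002, 0.867, 0.498, -0.003]
ft_force: [0.1, 0.1, -0.8]
grip_width: 0.8
```

Run:
```python
from h import *
go([.662,.05,.33],95.7)
```

```text
t 19.7 tcp [0.6315 0.0962 0.3788] xbear 59.8 q [ 0.08  0.36  1.62 -0.01  1.17  0.61] F [ 0.1  0.1 -0.8] g 0.8
shift [-0.161  0.33   0.327] turn [-0.002  0.016 -1.254]
```

{"name": "carry_out", "arguments": {
  "moves": [0, 0.1, 0, 0, 0, -0.2, -0.05, 0.2, 0, 0, 0, -0.5, -0.1, 0.33, 0.05, 0, 0, -0.8, -0.16, 0.33, 0.1, 0, 0, -1, -0.16, 0.33, 0.1, 0, 0.016, -1, -0.16, 0.33, 0.1, 0, 0.016, -1, -0.16, 0.33, 0.1, 0, 0.016, -1, -0.16, 0.33, 0.1, 0, 0.016, -1, -0.16, 0.33, 0.1, 0, 0.016, -1, -0.16, 0.33, 0.1, 0, 0.016, -1]
}}

```text
time: 20.7
tcp_pos: [0.6622, 0.0508, 0.3643]
orientation: [-0.0, 0.717, 0.697, 0.0]
ft_force: [-0.5, -0.4, 0.4]
grip_width: 0.807
```

```bash
cat >> h.py <<'E'
def packs(im,d,K,c,tag=''):
    P=world(d,K,c);h=P[...,2]
    reg=(P[...,0]<.80)&(P[...,1]<.22)&(P[...,0]>.30)&(P[...,1]>-.24)
    m=(reg&(h>.026)&(h<.042)).astype(np.uint8);m=cv2.morphologyEx(m,cv2.MORPH_OPEN,np.ones((3,3),np.uint8))
    n,l,st,ce=cv2.connectedComponentsWithStats(m)
    for i in range(1,n):
        if st[i,4]<250: continue
        q=P[l==i]; r=cv2.minAreaRect((q[:,:2]*1000).astype(np.float32)); b=cv2.boxPoints(r)
        e=b[1]-b[0]; f=b[2]-b[1]; L=e if np.hypot(*e)>np.hypot(*f) else f
        a=np.degrees(np.arctan2(L[1],L[0]))%180
        print(tag,'px',ce[i].round(),'c',np.round(r[0],1),'sz',np.round(r[1],1),'bear',a.round(1),'z',np.median(q[:,2]).round(3),'rgb',im[l==i].mean(0).round())
E
python3 - <<'E'
from h import *
go([.662,.05,.178],95.7)
packs(*snap('wrist','w8.png'),'w');packs(*snap('top'),'t')
E
```

```text
t 20.7 tcp [0.6622 0.0508 0.3643] xbear 88.4 q [0.01 0.42 1.57 0.   1.15 0.04] F [-0.5 -0.4  0.4] g 0.807
shift [-6.000e-03 -1.000e-03  1.242e+00] turn [-0.    -0.001 -0.253]
w px [177. 179.] c [545.5  84.6] sz [  3.  136.9] bear 99.5 z 0.037 rgb [34. 34. 35.]
w px [322. 198.] c [664.5  67. ] sz [ 40.2 119.7] bear 95.8 z 0.033 rgb [93. 93. 93.]
w px [320. 345.] c [658.5 -78.8] sz [ 40.7 119.5] bear 106.0 z 0.033 rgb [89. 89. 90.]
w px [117. 334.] c [458.7 -63.5] sz [88.6 40.9] bear 77.6 z 0.033 rgb [80. 80. 81.]
w px [ 16. 437.] c [ 327.6 -187.1] sz [39.6 45.9] bear 169.1 z 0.033 rgb [150.  26.  23.]
w px [169. 467.] c [ 486.1 -225.5] sz [ 4.4 24.4] bear 167.4 z 0.035 rgb [67. 68. 69.]
t px [365. 167.] c [656.6 -82.1] sz [ 40.1 118.9] bear 105.6 z 0.034 rgb [73. 71. 71.]
t px [366. 248.] c [453.1 -81.9] sz [119.3  40.3] bear 78.0 z 0.035 rgb [75. 73. 73.]
t px [410. 299.] c [ 325.  -190.2] sz [40.4 54.4] bear 170.4 z 0.035 rgb [119.  47.  44.]
```

View pics/w8.png

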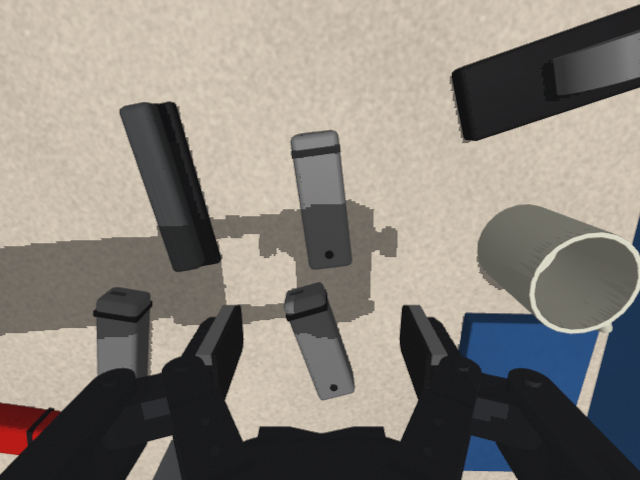

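The wrist view shows the pack at (322,198) with clear space on both sides for the fingers, the stapler at (170,190), and the next pack at (320,345). Descending on the first pack.

{"name": "carry_out", "arguments": {
  "moves": [0, 0.01, 0.1, 0, 0, -0.1, 0, 0.015, 0.2, 0, 0, -0.26, 0, 0.015, 0.35, 0, 0, -0.26, 0, 0.015, 0.5, 0, 0, -0.26, 0, 0.015, 0.65, 0, 0, -0.26, 0, 0.015, 0.8, 0, 0, -0.26, 0, 0.015, 0.9, 0, 0, -0.26, 0, 0.015, 0.95, 0, 0, -0.26, 0, 0.015, 0.95, 0, 0, -0.26, 0, 0.015, 0.95, 0, 0, -0.26]
}}

```text
time: 21.8
tcp_pos: [0.6649, 0.0507, 0.2225]
orientation: [0.0, 0.67, 0.742, 0.001]
ft_force: [-1.0, -0.6, 0.3]
grip_width: 0.8
```

Run:
```python
from h import *
go([.6645,.0505,.178],95.8)
```

```text
t 21.8 tcp [0.6649 0.0507 0.2225] xbear 95.9 q [ 0.01  0.59  1.63  0.    0.92 -0.09] F [-1.  -0.6  0.3] g 0.8
shift [-0.001 -0.003  0.297] turn [ 0.002 -0.     0.003]
```

{"name": "carry_out", "arguments": {
  "moves": [0, 0, 0.08, 0, 0, 0, 0, 0, 0.16, 0, 0, 0, 0, 0, 0.24, 0, 0, 0, 0, 0, 0.295, 0, 0, 0, 0, 0, 0.295, 0, 0, 0, 0, 0, 0.295, 0, 0, 0, 0, 0, 0.295, 0, 0, 0, 0, 0, 0.295, 0, 0, 0, 0, 0, 0.295, 0, 0, 0, 0, 0, 0.295, 0, 0, 0]
}}

```text
time: 22.8
tcp_pos: [0.6652, 0.0507, 0.1787]
orientation: [0.001, 0.67, 0.742, 0.001]
ft_force: [0.1, -0.1, -0.1]
grip_width: 0.797
```

{"name": "carry_out", "arguments": {
  "moves": [0, 0, 0, 0, 0, 0, 0, 0, 0, 0, 0, 0, 0, 0, 0, 0, 0, 0, 0, 0, 0, 0, 0, 0, 0, 0, 0, 0, 0, 0, 0, 0, 0, 0, 0, 0, 0, 0, -0.1, 0, 0, 0, 0, 0, -0.3, 0, 0, 0, 0, 0, -0.6, 0, 0, 0, 0, 0, -0.9, 0, 0, 0],
  "hand": 1
}}

```text
time: 23.8
tcp_pos: [0.6637, 0.0506, 0.3137]
orientation: [-0.001, 0.67, 0.742, -0.001]
ft_force: [1.9, -0.1, -2.1]
grip_width: 0.46
```

Run:
```python
from h import *
b=np.radians(-9.6);ex=np.array([np.cos(b),np.sin(b)]);ey=np.array([-ex[1],ex[0]]);o=np.array([.5334,-.3424])
p=o+.026*ex-.03*ey;print(p)
go([p[0],p[1],.46],80.4)
snap('side','s9.png')
```

```text
[ 0.55403283 -0.37631587]
t 23.8 tcp [0.6637 0.0506 0.3137] xbear 95.9 q [ 0.01  0.48  1.6   0.    1.07 -0.09] F [ 1.9 -0.1 -2.1] g 0.46
shift [-2.756 -1.021 -0.974] turn [-0.004 -0.     0.541]
```

View pics/s9.png

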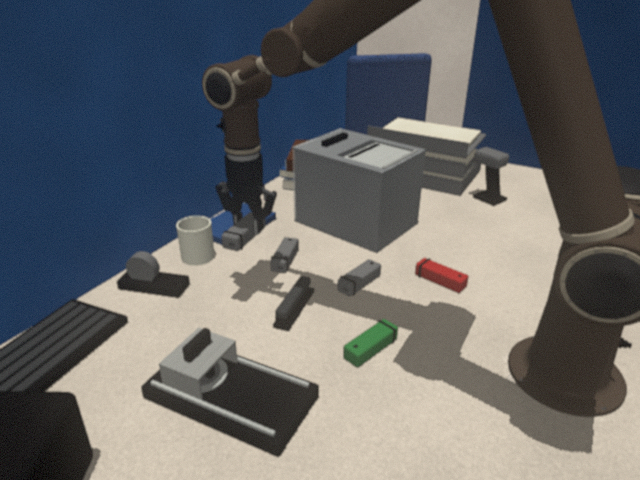

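Pack A is held (opening 0.46, about 39 mm). Carrying it to the box.

{"name": "carry_out", "arguments": {
  "moves": [0, 0, -0.3, 0, 0, 0, 0, 0, -0.6, 0, 0, 0, -0.2, -0.1, -0.8, 0, 0, 0, -0.4, -0.2, -0.97, 0, 0, 0.1, -0.6, -0.3, -0.97, 0, 0, 0.2, -0.8, -0.4, -0.97, 0, 0, 0.3, -1, -0.5, -0.97, 0, 0, 0.4, -1, -0.5, -0.97, 0, 0, 0.4, -1, -0.5, -0.97, 0, 0, 0.5, -1, -0.5, -0.97, 0, 0, 0.54]
}}

```text
time: 24.85
tcp_pos: [0.6057, -0.1061, 0.4686]
orientation: [0.004, 0.764, 0.645, 0.005]
ft_force: [-0.1, 0.6, -1.7]
grip_width: 0.457
```

Run:
```python
from h import *
go([.554,-.376,.46],80.4)
z=snap('wrist','w10.png')
```

```text
t 24.85 tcp [ 0.6057 -0.1061  0.4686] xbear 80.4 q [-0.25  0.23  1.6   0.    1.3  -0.08] F [-0.1  0.6 -1.7] g 0.457
shift [-1.832 -0.039  0.051] turn [ 0.024 -0.007 -0.002]
```

View pics/w10.png

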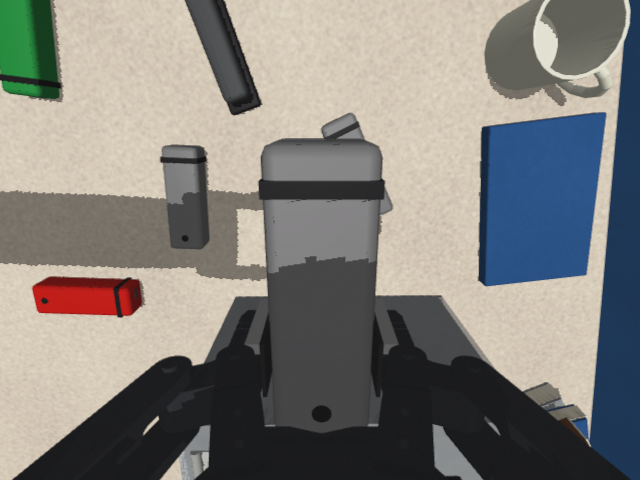

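The pack is held level and straight, with the box below it at (320,400). Continuing.

{"name": "carry_out", "arguments": {
  "moves": [-0.3, 0, 0.05, 0.02, 0, 0, -0.6, 0, 0.05, 0.02, 0, 0, -0.9, 0, 0.05, 0.02, 0, 0, -0.95, -0.03, 0.05, 0.02, 0, 0, -0.95, -0.03, 0.05, 0.02, 0, 0, -0.95, -0.03, 0.05, 0.02, 0, 0, -0.95, -0.03, 0.05, 0.02, 0, 0, -0.95, -0.03, 0.05, 0.02, 0, 0, -0.95, -0.03, 0.05, 0.02, 0, 0, -0.95, -0.03, 0.05, 0.02, 0, 0]
}}

```text
time: 25.9
tcp_pos: [0.5779, -0.2449, 0.4606]
orientation: [-0.0, 0.764, 0.646, 0.002]
ft_force: [-0.0, -0.1, -1.6]
grip_width: 0.454
```

Run:
```python
from h import *
go([.554,-.376,.46],80.4)
im,d,K,c=snap('wrist','w11.png')
```

```text
t 25.9 tcp [ 0.5779 -0.2449  0.4606] xbear 80.4 q [-0.47  0.27  1.57  0.    1.3  -0.31] F [-0.  -0.1 -1.6] g 0.454
shift [-0.889 -0.012  0.001] turn [ 0.005 -0.006  0.002]
```

View pics/w11.png

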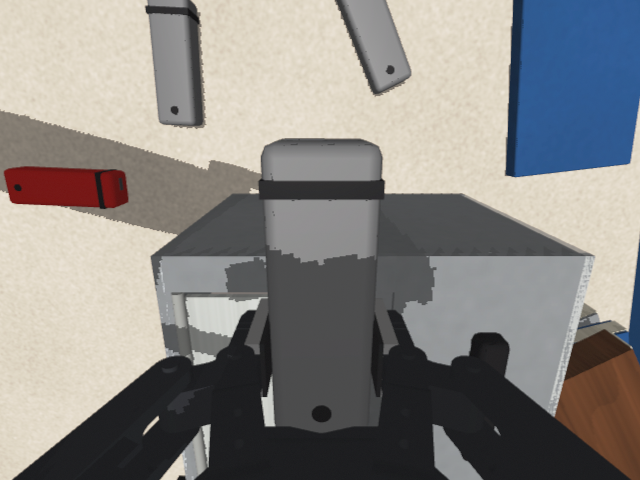

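Run:
```python
from h import *
im,d,K,c=snap('wrist')
P=world(d,K,c);h=P[...,2]
m=(abs(h-.22)<.006)&(P[...,0]<.8)&(P[...,1]>-.3)
# restrict image rows near the +y edge
for x in (156,160): print(ray(x,258,.22,K,c))
for x in (590,594): print(ray(x,257,.22,K,c))
b=np.radians(-9.6);ex=np.array([np.cos(b),np.sin(b)]);ey=np.array([-ex[1],ex[0]])
m=(abs(h-.22)<.008); s=(P[...,:2]@ex)[m];t=(P[...,:2]@ey)[m]; k=(t>-.245-.03)
print('tmax',np.percentile(t[t<-.2],99.5)); o=np.array([.5334,-.3424]);print('expected',o@ey+.105,'s',o@ex-.08,o@ex+.2)
k=(t>o@ey+.085)&(t<o@ey+.105);print('s range',np.percentile(s[k],[.5,99.5]))
```

```text
[ 0.47722844 -0.22554492  0.22      ]
[ 0.47969768 -0.22596385  0.22      ]
[ 0.74620826 -0.2704992   0.22      ]
[ 0.7486959  -0.27092123  0.22      ]
tmax -0.20017484695116228
expected -0.14365059359457194 s 0.5030319050490007 0.7830319050490007
s range [0.50554016 0.78336655]
```

The box edges agree with the top-view pose to within 1–2 mm. Moving over the hatch and starting down.

{"name": "carry_out", "arguments": {
  "moves": [-0.3, 0, 0, 0, 0, 0, -0.6, 0, 0, 0, 0, 0, -0.89, -0.01, 0, 0, 0, 0, -0.89, -0.01, 0, 0, 0, 0, -0.89, -0.01, 0, 0, 0, 0, -0.89, -0.01, 0.1, 0, 0, 0, -0.89, -0.01, 0.25, 0, 0, 0, -0.89, -0.01, 0.35, 0, 0, 0, -0.89, -0.01, 0.4, 0, 0, 0, -0.89, -0.01, 0.4, 0, 0, 0]
}}

```text
time: 27.0
tcp_pos: [0.5542, -0.3753, 0.3981]
orientation: [-0.002, 0.763, 0.646, 0.002]
ft_force: [0.0, -0.5, -2.8]
grip_width: 0.457
```

Run:
```python
from h import *
go([.554,-.376,.245],80.4)
im,d,K,c=snap('side','s12.png');cv2.imwrite('pics/s12c.png',cv2.cvtColor(cv2.resize(im[60:260,230:470],None,fx=3,fy=3),cv2.COLOR_RGB2BGR))
```

```text
t 27.0 tcp [ 0.5542 -0.3753  0.3981] xbear 80.5 q [-0.66  0.4   1.53  0.    1.22 -0.5 ] F [ 0.  -0.5 -2.8] g 0.457
shift [-0.01  -0.     1.021] turn [-0.001 -0.01   0.003]
```

View pics/s12c.png

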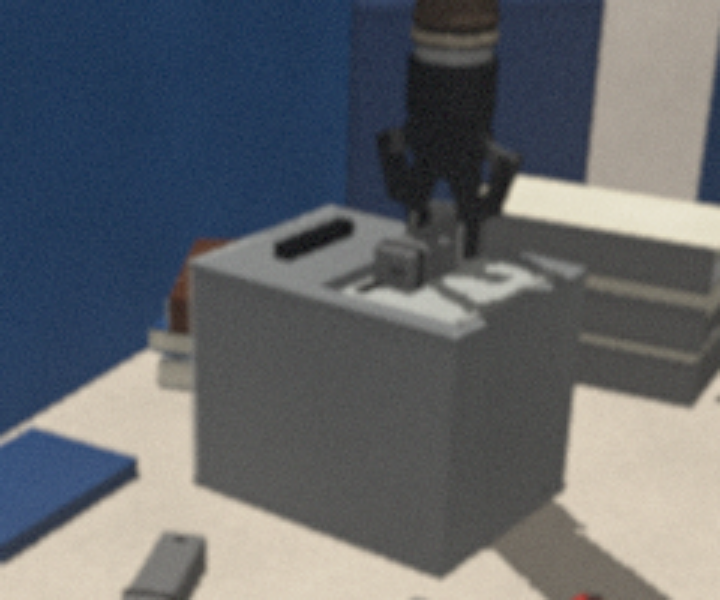

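Run:
```python
from h import *
im,d,K,c=snap('wrist','w13.png')
H=np.array(ctrl.camera_model('wrist')['hand_eye']);T=world(d,K,H)
m=(im.max(2)<70)&(T[...,2]<.185)&(d>0)&(abs(T[...,0])<.05)
for z0 in np.arange(.05,.19,.01):
    k=m&(T[...,2]>=z0)&(T[...,2]<z0+.01)
    if k.sum()>20: print(round(z0,2),k.sum(),(T[...,1][k].min()*1000).round(),(T[...,1][k].max()*1000).round(), 'x',np.percentile(T[...,0][k]*1000,[1,99]).round())
```

```text
0.07 188 -20.0 21.0 x [19. 20.]
0.08 8825 -64.0 64.0 x [ 8. 19.]
0.09 14796 -62.0 63.0 x [-3. 17.]
0.1 8236 -59.0 59.0 x [-12.  17.]
0.11 10077 -55.0 56.0 x [-11.  13.]
0.12 3559 -52.0 53.0 x [ 1. 14.]
0.13 1323 -37.0 40.0 x [-11.  12.]
0.14 1757 -33.0 34.0 x [-36.  44.]
0.15 472 -33.0 34.0 x [-26.  37.]
0.16 7594 -32.0 125.0 x [-16.  49.]
0.17 2285 -91.0 108.0 x [-17.  49.]
0.18 423 -97.0 106.0 x [-49.  49.]
```

View pics/w13.png

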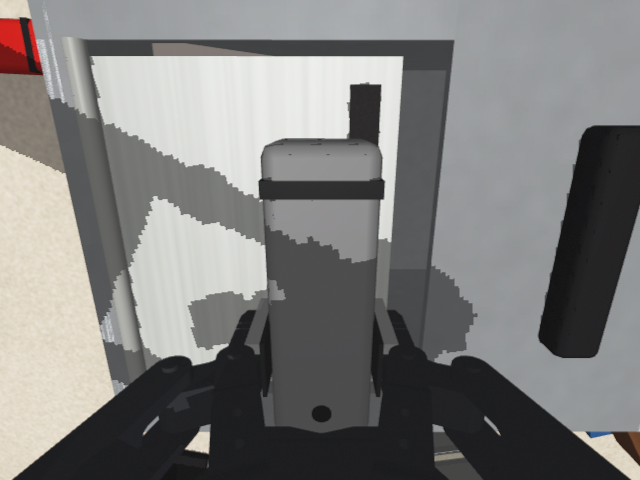

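The gripper's linkages span about ±63 mm, so I need to enter near x≈+8 mm in the box frame to clear the far rim. The linkage will then hold the flap at about 1.2 rad. Descending gently.

{"name": "carry_out", "arguments": {
  "moves": [-0.01, -0.06, 0, 0, 0, 0, -0.01, -0.12, 0, 0, 0, 0, -0.01, -0.12, 0.05, 0, 0, 0, -0.01, -0.12, 0.12, 0, 0, 0, -0.01, -0.12, 0.19, 0, 0, 0, -0.01, -0.12, 0.26, 0, 0, 0, -0.01, -0.12, 0.33, 0, 0, 0, -0.01, -0.12, 0.4, 0, 0, 0, -0.01, -0.12, 0.46, 0, 0, 0, -0.01, -0.12, 0.5, 0, 0, 0]
}}

```text
time: 28.1
tcp_pos: [0.538, -0.375, 0.3263]
orientation: [0.003, 0.764, 0.646, 0.003]
ft_force: [2.0, 0.3, 4.8]
grip_width: 0.459
```

Run:
```python
from h import *
b=np.radians(-9.6);ex=np.array([np.cos(b),np.sin(b)]);ey=np.array([-ex[1],ex[0]]);o=np.array([.5342,-.3424])
p=o+.008*ex-.03*ey;print(p)
go([p[0],p[1],.283],80.4)
snap('wrist','w14.png')
```

```text
[ 0.53708491 -0.37331403]
t 28.1 tcp [ 0.538  -0.375   0.3263] xbear 80.4 q [-0.68  0.44  1.62  0.01  1.08 -0.51] F [2.  0.3 4.8] g 0.459
shift [ 0.01  -0.01   0.289] turn [ 0.015 -0.002  0.001]
```

View pics/w14.png

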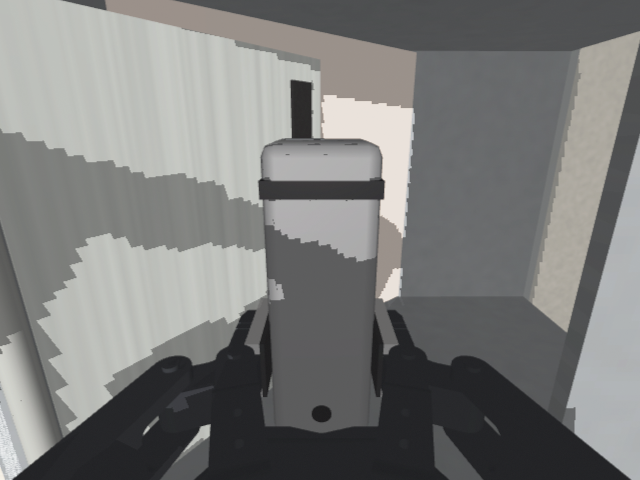

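The flap is being pushed open as planned, and the ramp is visible at (370,150). Going on down.

{"name": "carry_out", "arguments": {
  "moves": [0, -0.01, 0.03, 0, 0, 0, 0, -0.01, 0.07, 0, 0, 0, 0, -0.01, 0.11, 0, 0, 0, 0, -0.01, 0.15, 0, 0, 0, 0, -0.01, 0.19, 0, 0, 0, 0, -0.01, 0.23, 0, 0, 0, 0, -0.01, 0.26, 0, 0, 0, 0, -0.01, 0.29, 0, 0, 0, 0, -0.01, 0.29, 0, 0, 0, 0, -0.01, 0.29, 0, 0, 0]
}}

```text
time: 29.15
tcp_pos: [0.5387, -0.3759, 0.2829]
orientation: [0.007, 0.764, 0.646, 0.004]
ft_force: [7.2, -3.5, 0.2]
grip_width: 0.454
```

Run:
```python
from h import *
go([.537,-.373,.283],80.4)
snap('wrist','w15.png')
```

```text
t 29.15 tcp [ 0.5387 -0.3759  0.2829] xbear 80.4 q [-0.68  0.49  1.64  0.01  0.99 -0.51] F [ 7.2 -3.5  0.2] g 0.454
shift [ 0.017 -0.014 -0.001] turn [0.031 0.005 0.001]
```

View pics/w15.png

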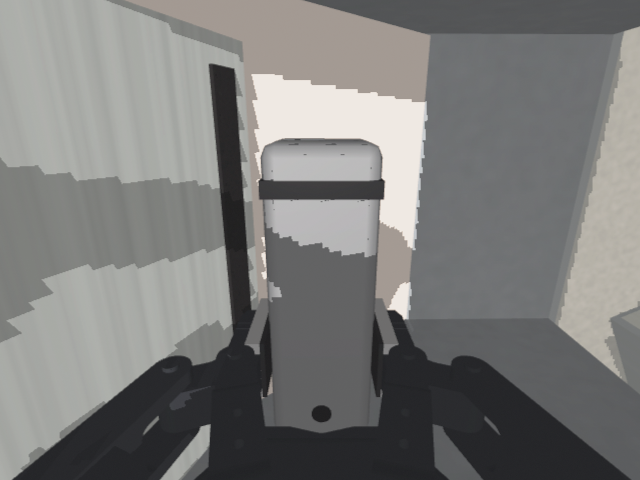

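The flap's free edge is now left of the pack (x≈240 px) and held by the finger. Releasing.

{"name": "carry_out", "arguments": {
  "moves": [0, 0, 0, 0, 0, 0, 0, 0, 0, 0, 0, 0, 0, 0, 0, 0, 0, 0, 0, 0, 0, 0, 0, 0, 0, 0, 0, 0, 0, 0, 0, 0, 0, 0, 0, 0, 0, 0, 0, 0, 0, 0, 0, 0, 0, 0, 0, 0, 0, 0, 0, 0, 0, 0, 0, 0, 0, 0, 0, 0],
  "hand": 0.4
}}

```text
time: 30.2
tcp_pos: [0.5389, -0.3754, 0.2805]
orientation: [0.006, 0.764, 0.646, 0.004]
ft_force: [6.0, -2.8, -5.5]
grip_width: 0.597
```

Run:
```python
from h import *
go([.537,-.373,.45],80.4)
snap('wrist','w16.png')
```

```text
t 30.2 tcp [ 0.5389 -0.3754  0.2805] xbear 80.4 q [-0.68  0.5   1.64  0.01  0.99 -0.51] F [ 6.  -2.8 -5.5] g 0.597
shift [ 0.012  0.002 -1.13 ] turn [0.03  0.003 0.002]
```

View pics/w16.png

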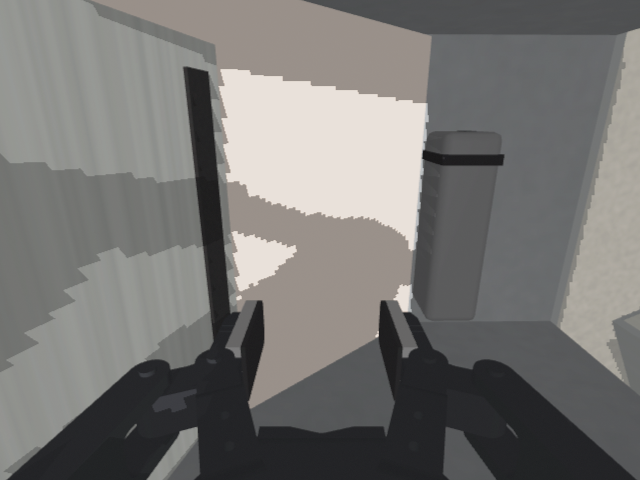

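It worked: the pack slid down the ramp onto the box floor at (460,225). Withdrawing and going to the next pack.

{"name": "carry_out", "arguments": {
  "moves": [0, 0, -0.1, 0, 0, 0, 0, 0, -0.2, 0, 0, 0, 0, 0, -0.35, 0, 0, 0, 0, 0, -0.5, 0, 0, 0, 0, 0, -0.65, 0, 0, 0, 0, 0, -0.8, 0, 0, 0, 0, 0, -0.9, 0, 0, 0, 0, 0, -1, 0.03, 0, 0, 0, 0, -1, 0.03, 0, 0, 0, 0, -1, 0.03, 0, 0]
}}

```text
time: 31.25
tcp_pos: [0.5366, -0.3748, 0.4308]
orientation: [0.001, 0.764, 0.646, -0.0]
ft_force: [0.1, 0.7, -0.7]
grip_width: 0.598
```

Run:
```python
from h import *
go([.6616,-.095,.37],105.8)
packs(*snap('top','t17.png'),'t')
```

```text
t 31.25 tcp [ 0.5366 -0.3748  0.4308] xbear 80.4 q [-0.68  0.34  1.53 -0.    1.26 -0.51] F [ 0.1  0.7 -0.7] g 0.598
shift [1.979 0.512 0.402] turn [ 0.     0.004 -0.885]
t px [365. 167.] c [657.  -82.4] sz [ 40.8 120.4] bear 105.7 z 0.034 rgb [81. 79. 78.]
t px [366. 248.] c [453. -82.] sz [119.4  40.3] bear 78.0 z 0.035 rgb [84. 81. 81.]
t px [289. 295.] c [337.7 111.1] sz [119.9  40.3] bear 73.2 z 0.034 rgb [48. 93. 55.]
t px [410. 299.] c [ 324.9 -190.2] sz [40.5 54.7] bear 170.1 z 0.035 rgb [104.  41.  38.]
```

View pics/t17.png

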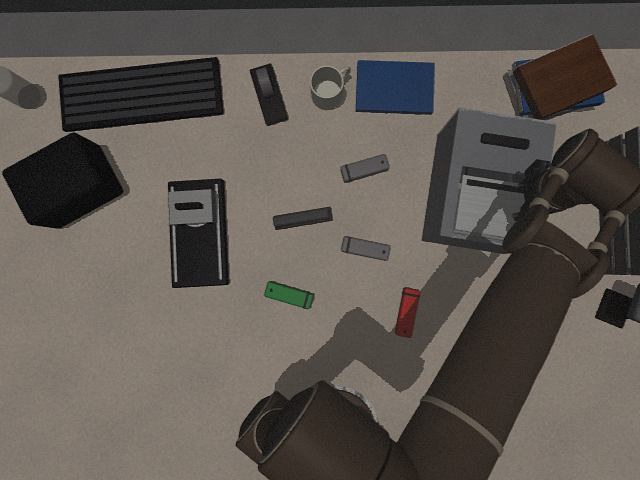

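Two packs remain at (365,167) and (366,248), and the flap has shut. Going to pack B.

{"name": "carry_out", "arguments": {
  "moves": [0.3, 0.1, -0.1, 0, 0, 0, 0.6, 0.2, -0.1, 0, 0, 0, 0.9, 0.25, -0.1, 0, 0, 0, 1, 0.25, -0.1, 0, 0, 0, 1, 0.25, -0.1, 0, 0, 0, 1, 0.25, -0.1, 0, 0, 0, 1, 0.25, -0.1, 0, 0, 0, 1, 0.25, -0.1, 0, 0, 0, 1, 0.25, -0.1, 0, 0, 0, 1, 0.25, -0.1, 0, 0, 0],
  "hand": 0.2
}}

```text
time: 32.3
tcp_pos: [0.598, -0.2339, 0.4446]
orientation: [-0.0, 0.764, 0.645, -0.001]
ft_force: [-0.0, -0.1, -0.7]
grip_width: 0.799
```

{"name": "carry_out", "arguments": {
  "moves": [0.3, 0.1, 0, 0, 0, -0.1, 0.6, 0.2, 0, 0, 0, -0.2, 0.9, 0.25, 0.1, 0, 0, -0.4, 0.98, 0.25, 0.2, 0, 0, -0.6, 0.98, 0.25, 0.3, 0, 0, -0.8, 0.98, 0.25, 0.4, 0, 0, -0.88, 0.98, 0.25, 0.5, 0, 0, -0.88, 0.98, 0.25, 0.5, 0, 0, -0.88, 0.98, 0.25, 0.5, 0, 0, -0.88, 0.98, 0.25, 0.5, 0, 0, -0.88]
}}

```text
time: 33.3
tcp_pos: [0.6599, -0.0957, 0.3706]
orientation: [0.001, 0.605, 0.796, -0.0]
ft_force: [0.1, -0.7, 0.8]
grip_width: 0.799
```

Run:
```python
from h import *
go([.662,-.095,.178],105.8)
packs(*snap('wrist','w18.png'),'w')
```

```text
t 33.3 tcp [ 0.6599 -0.0957  0.3706] xbear 105.5 q [-0.21  0.42  1.56 -0.    1.17 -0.48] F [ 0.1 -0.7  0.8] g 0.799
shift [0.002 0.014 1.284] turn [ 0.001  0.002 -0.01 ]
w px [ 91. 132.] c [455.4 -79.2] sz [119.5  41.1] bear 78.7 z 0.033 rgb [76. 76. 76.]
w px [324. 196.] c [658.4 -79. ] sz [ 40.2 118.2] bear 105.7 z 0.033 rgb [92. 91. 91.]
w px [145. 314.] c [ 522.4 -231.3] sz [ 3.1 98.2] bear 170.9 z 0.034 rgb [65. 66. 67.]
```

{"name": "carry_out", "arguments": {
  "moves": [0, 0.013, 0.12, 0, 0, 0, 0, 0.013, 0.25, 0, 0, 0, 0, 0.013, 0.38, 0, 0, 0, 0, 0.013, 0.52, 0, 0, 0, 0, 0.013, 0.66, 0, 0, 0, 0, 0.013, 0.8, 0, 0, 0, 0, 0.013, 0.9, 0, 0, 0, 0, 0.013, 0.98, 0, 0, 0, 0, 0.013, 1, 0, 0, 0, 0, 0.013, 1, 0, 0, 0]
}}

```text
time: 34.35
tcp_pos: [0.662, -0.0953, 0.2204]
orientation: [0.001, 0.605, 0.796, -0.0]
ft_force: [-0.5, -0.1, -0.3]
grip_width: 0.798
```

{"name": "carry_out", "arguments": {
  "moves": [0, 0, 0.07, 0, 0, 0, 0, 0, 0.14, 0, 0, 0, 0, 0, 0.21, 0, 0, 0, 0, 0, 0.26, 0, 0, 0, 0, 0, 0.28, 0, 0, 0, 0, 0, 0.28, 0, 0, 0, 0, 0, 0.28, 0, 0, 0, 0, 0, 0.28, 0, 0, 0, 0, 0, 0.28, 0, 0, 0, 0, 0, 0.28, 0, 0, 0]
}}

```text
time: 35.35
tcp_pos: [0.6622, -0.0954, 0.1789]
orientation: [0.001, 0.605, 0.796, -0.0]
ft_force: [0.3, -0.2, 0.8]
grip_width: 0.799
```

{"name": "carry_out", "arguments": {
  "moves": [0, 0, 0, 0, 0, 0, 0, 0, 0, 0, 0, 0, 0, 0, 0, 0, 0, 0, 0, 0, 0, 0, 0, 0, 0, 0, 0, 0, 0, 0, 0, 0, 0, 0, 0, 0, 0, 0, -0.1, 0, 0, 0, 0, 0, -0.3, 0, 0, 0, 0, 0, -0.6, 0, 0, 0, 0, 0, -0.9, 0, 0, 0],
  "hand": 1
}}

```text
time: 36.35
tcp_pos: [0.6609, -0.095, 0.314]
orientation: [-0.001, 0.605, 0.796, -0.001]
ft_force: [0.6, -0.7, -1.4]
grip_width: 0.462
```

Run:
```python
from h import *
go([.537,-.3735,.46],80.4)
```

```text
t 36.35 tcp [ 0.6609 -0.095   0.314 ] xbear 105.5 q [-0.21  0.48  1.59 -0.    1.07 -0.48] F [ 0.6 -0.7 -1.4] g 0.462
shift [-1.567 -1.296 -0.971] turn [-0.005  0.     0.877]
```

{"name": "carry_out", "arguments": {
  "moves": [0, 0, -0.3, 0, 0, 0, 0, 0, -0.6, 0, 0, 0.1, 0, 0, -0.9, 0, 0, 0.2, -0.1, -0.1, -0.98, 0, 0, 0.3, -0.25, -0.2, -0.98, 0, 0, 0.4, -0.4, -0.35, -0.98, 0, 0, 0.55, -0.55, -0.5, -0.98, 0, 0, 0.7, -0.7, -0.6, -0.98, 0, 0, 0.85, -0.8, -0.65, -0.98, 0, 0, 0.88, -0.8, -0.65, -0.98, 0, 0, 0.88]
}}

```text
time: 37.35
tcp_pos: [0.5987, -0.2385, 0.4611]
orientation: [-0.001, 0.765, 0.644, -0.001]
ft_force: [0.6, -0.4, -2.0]
grip_width: 0.462
```

Run:
```python
from h import *
go([.537,-.3735,.46],80.4)
```

```text
t 37.35 tcp [ 0.5987 -0.2385  0.4611] xbear 80.2 q [-0.45  0.3   1.53 -0.    1.32 -0.28] F [ 0.6 -0.4 -2. ] g 0.462
shift [-0.957 -0.253  0.009] turn [-0.006  0.002 -0.006]
```

{"name": "carry_out", "arguments": {
  "moves": [-0.3, -0.1, 0, 0, 0, 0, -0.6, -0.2, 0, 0, 0, 0, -0.957, -0.25, 0, 0, 0, 0, -0.957, -0.25, 0, 0, 0, 0, -0.957, -0.25, 0.1, 0, 0, 0, -0.957, -0.25, 0.25, 0, 0, 0, -0.957, -0.25, 0.37, 0, 0, 0, -0.957, -0.25, 0.4, 0, 0, 0, -0.957, -0.25, 0.4, 0, 0, 0, -0.957, -0.25, 0.4, 0, 0, 0]
}}

```text
time: 38.35
tcp_pos: [0.5381, -0.3728, 0.4019]
orientation: [-0.0, 0.764, 0.645, -0.001]
ft_force: [-0.2, -0.0, -1.2]
grip_width: 0.459
```

Run:
```python
from h import *
go([.537,-.3735,.283],80.4)
snap('wrist','w19.png')
```

```text
t 38.35 tcp [ 0.5381 -0.3728  0.4019] xbear 80.3 q [-0.67  0.37  1.56 -0.    1.21 -0.5 ] F [-0.2 -0.  -1.2] g 0.459
shift [-0.005 -0.005  0.793] turn [-0.004  0.002 -0.003]
```

View pics/w19.png

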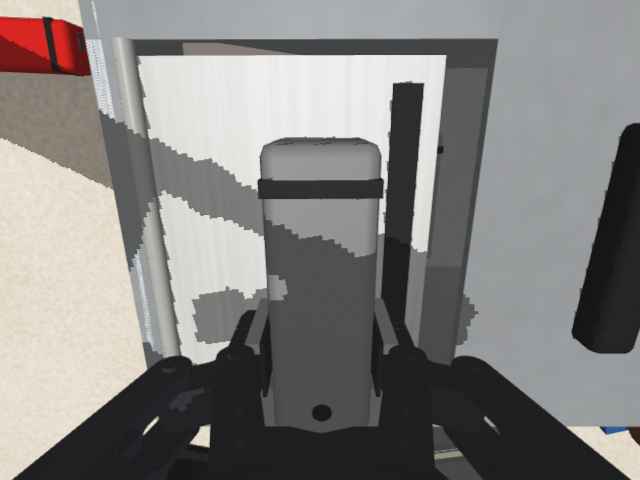

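Pack B is held straight over the shut flap, in the same place as before. Descending.

{"name": "carry_out", "arguments": {
  "moves": [0, -0.01, 0.06, 0, 0, 0, 0, -0.01, 0.12, 0, 0, 0, 0, -0.01, 0.19, 0, 0, 0, 0, -0.01, 0.26, 0, 0, 0, 0, -0.01, 0.33, 0, 0, 0, 0, -0.01, 0.4, 0, 0, 0, 0, -0.01, 0.47, 0, 0, 0, 0, -0.01, 0.53, 0, 0, 0, 0, -0.01, 0.59, 0, 0, 0, 0, -0.01, 0.62, 0, 0, 0]
}}

```text
time: 39.4
tcp_pos: [0.5378, -0.3739, 0.3113]
orientation: [0.003, 0.765, 0.645, 0.0]
ft_force: [2.9, -1.2, 6.2]
grip_width: 0.462
```

Run:
```python
from h import *
go([.537,-.3735,.281],80.4)
```

```text
t 39.4 tcp [ 0.5378 -0.3739  0.3113] xbear 80.3 q [-0.67  0.46  1.63 -0.    1.05 -0.5 ] F [ 2.9 -1.2  6.2] g 0.462
shift [ 0.003 -0.007  0.202] turn [ 0.01   0.009 -0.005]
```

{"name": "carry_out", "arguments": {
  "moves": [0, -0.01, 0.03, 0, 0, 0, 0, -0.01, 0.06, 0, 0, 0, 0, -0.01, 0.09, 0, 0, 0, 0, -0.01, 0.12, 0, 0, 0, 0, -0.01, 0.15, 0, 0, 0, 0, -0.01, 0.18, 0, 0, 0, 0, -0.01, 0.2, 0, 0, 0, 0, -0.01, 0.2, 0, 0, 0, 0, -0.01, 0.2, 0, 0, 0, 0, -0.01, 0.2, 0, 0, 0]
}}

```text
time: 40.4
tcp_pos: [0.5387, -0.3755, 0.284]
orientation: [0.009, 0.765, 0.644, 0.001]
ft_force: [5.5, -4.1, 3.0]
grip_width: 0.458
```

Run:
```python
from h import *
go([.537,-.3735,.281],80.4)
snap('wrist','w20.png')
```

```text
t 40.4 tcp [ 0.5387 -0.3755  0.284 ] xbear 80.2 q [-0.67  0.49  1.64 -0.    0.99 -0.5 ] F [ 5.5 -4.1  3. ] g 0.458
shift [ 0.011 -0.014  0.02 ] turn [ 0.03   0.018 -0.005]
```

View pics/w20.png

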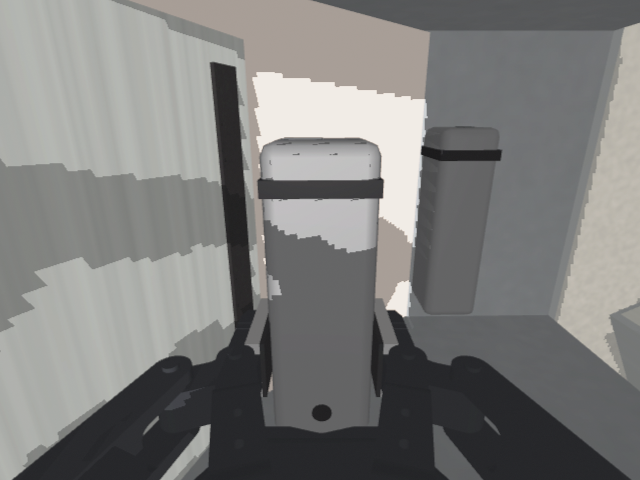

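The geometry is the same as for the first pack. Releasing.

{"name": "carry_out", "arguments": {
  "moves": [0, 0, 0, 0, 0, 0, 0, 0, 0, 0, 0, 0, 0, 0, 0, 0, 0, 0, 0, 0, 0, 0, 0, 0, 0, 0, 0, 0, 0, 0, 0, 0, 0, 0, 0, 0, 0, 0, 0, 0, 0, 0, 0, 0, 0, 0, 0, 0, 0, 0, 0, 0, 0, 0, 0, 0, 0, 0, 0, 0],
  "hand": 0.4
}}

```text
time: 41.45
tcp_pos: [0.538, -0.3748, 0.2813]
orientation: [0.007, 0.765, 0.644, 0.001]
ft_force: [4.2, -1.5, -12.7]
grip_width: 0.601
```

Run:
```python
from h import *
go([.537,-.3735,.45],80.4)
im,d,K,c=snap('wrist','w21.png')
P=world(d,K,c);b=np.radians(-9.6);ex=np.array([np.cos(b),np.sin(b)]);o=np.array([.5342,-.3424])
for u,v in [(440,200),(490,200),(360,200),(300,150),(530,250)]: p=P[v,u];print(u,v,((p[:2]-o)@ex*1000).round(),(p[2]*1000).round())
```

```text
t 41.45 tcp [ 0.538  -0.3748  0.2813] xbear 80.2 q [-0.67  0.49  1.65 -0.    0.99 -0.5 ] F [  4.2  -1.5 -12.7] g 0.601
shift [-0.     0.005 -1.125] turn [ 0.023  0.014 -0.005]
440 200 79.0 54.0
490 200 111.0 46.0
360 200 35.0 44.0
300 150 2.0 72.0
530 250 165.0 7.0
```

View pics/w21.png

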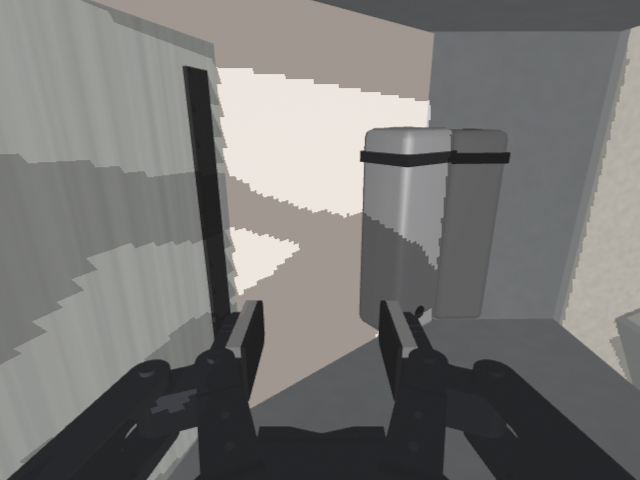

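Pack B lies on the ramp against pack A, below the flap's sweep. Withdrawing and fetching the last one.

{"name": "carry_out", "arguments": {
  "moves": [0, 0, -0.1, 0, 0, 0, 0, 0, -0.2, 0, 0, 0, 0, 0, -0.35, 0, 0, 0, 0, 0, -0.5, 0, 0, 0, 0, 0, -0.65, 0, 0, 0, 0, 0, -0.8, 0, 0, 0, 0, 0, -0.95, 0, 0, 0, 0, 0, -1, 0.02, 0.01, 0, 0.2, 0, -1, 0.02, 0.01, 0, 0.4, -0.1, -1, 0.02, 0.01, 0]
}}

```text
time: 42.5
tcp_pos: [0.5327, -0.3122, 0.433]
orientation: [0.004, 0.765, 0.644, 0.001]
ft_force: [0.7, 0.8, -0.4]
grip_width: 0.602
```

Run:
```python
from h import *
go([.4512,-.0953,.36],78.3)
packs(*snap('top','t22.png'),'t')
```

```text
t 42.5 tcp [ 0.5327 -0.3122  0.433 ] xbear 80.2 q [-0.6   0.27  1.63 -0.    1.24 -0.43] F [ 0.7  0.8 -0.4] g 0.602
shift [ 1.334 -0.785  0.477] turn [0.013 0.007 0.065]
t px [366. 248.] c [453.  -81.9] sz [119.4  40.2] bear 77.9 z 0.035 rgb [86. 83. 83.]
t px [289. 295.] c [337.8 111.4] sz [119.4  40.6] bear 73.4 z 0.034 rgb [50. 96. 56.]
t px [410. 299.] c [ 324.8 -190.7] sz [40.4 54.7] bear 169.7 z 0.035 rgb [73. 36. 33.]
```

View pics/t22.png

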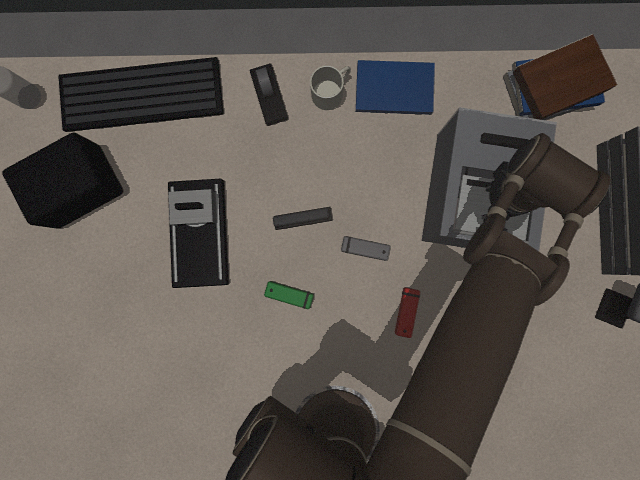

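One grey pack is left on the desk, at (366,248). Going there.

{"name": "carry_out", "arguments": {
  "moves": [0.3, -0.1, 0, 0, 0, 0, 0.6, -0.3, 0, 0, 0, 0, 0.8, -0.5, 0, 0, 0, 0, 1, -0.7, 0, 0, 0, 0.03, 1, -0.78, 0.05, 0.01, 0, 0.06, 1, -0.78, 0.1, 0.01, 0, 0.06, 1, -0.78, 0.2, 0.01, 0, 0.06, 1, -0.78, 0.2, 0.01, 0, 0.06, 1, -0.78, 0.2, 0.01, 0, 0.06, 1, -0.78, 0.2, 0.01, 0, 0.06],
  "hand": 0.2
}}

```text
time: 43.55
tcp_pos: [0.4413, -0.1401, 0.4027]
orientation: [-0.002, 0.774, 0.633, -0.001]
ft_force: [-0.2, 0.3, -1.0]
grip_width: 0.802
```

Run:
```python
from h import *
packs(*snap('wrist','w23.png'),'w')
go([.4512,-.0953,.25],78.3)
```

```text
w px [138.   8.] c [324.6  60.1] sz [12.7 40.1] bear 169.4 z 0.033 rgb [ 36. 107.  52.]
w px [324. 142.] c [454.8 -79.5] sz [119.8  40.1] bear 78.0 z 0.033 rgb [107. 106. 106.]
w px [223. 277.] c [ 324.8 -188.1] sz [40.6 58.5] bear 167.8 z 0.033 rgb [94. 21. 20.]
w px [416. 283.] c [ 522.2 -231.4] sz [ 4.  97.6] bear 172.0 z 0.034 rgb [61. 62. 63.]
t 43.6 tcp [ 0.4413 -0.14    0.4028] xbear 78.6 q [-0.4  -0.01  2.    0.    1.15 -0.2 ] F [ 0.8 -0.  -0. ] g 0.797
shift [0.303 0.01  1.019] turn [-0.009 -0.005  0.01 ]
```

View pics/w23.png

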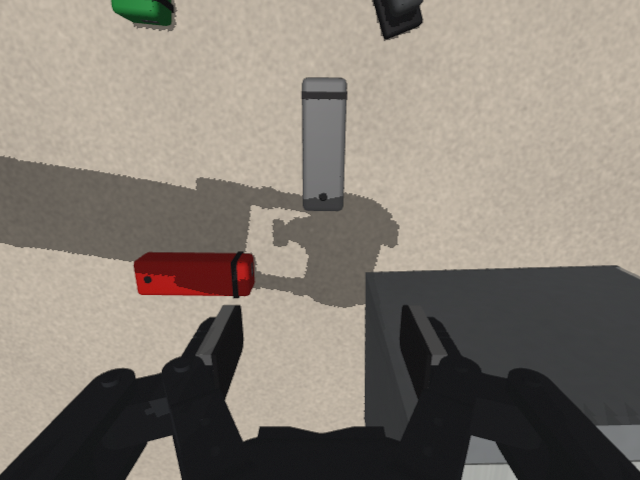

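{"name": "carry_out", "arguments": {
  "moves": [0.15, 0, 0, 0, 0, 0, 0.3, 0.01, 0, 0, 0, 0, 0.3, 0.01, 0.1, 0, 0, 0.01, 0.3, 0.01, 0.25, 0, 0, 0.01, 0.3, 0.01, 0.4, 0, 0, 0.01, 0.3, 0.01, 0.55, 0, 0, 0.01, 0.3, 0.01, 0.7, 0, 0, 0.01, 0.3, 0.01, 0.85, 0, 0, 0.01, 0.3, 0.01, 1, 0, 0, 0.01, 0.3, 0.01, 1, 0, 0, 0.01]
}}

```text
time: 44.6
tcp_pos: [0.4499, -0.0955, 0.2505]
orientation: [-0.005, 0.776, 0.631, -0.002]
ft_force: [0.3, -0.1, 0.1]
grip_width: 0.802
```

Run:
```python
from h import *
go([.4512,-.0953,.178],78.1)
```

```text
t 44.6 tcp [ 0.4499 -0.0955  0.2505] xbear 78.3 q [-0.3   0.22  2.12  0.    0.82 -0.1 ] F [ 0.3 -0.1  0.1] g 0.802
shift [0.002 0.014 0.483] turn [-0.021 -0.006  0.006]
```

{"name": "carry_out", "arguments": {
  "moves": [0, 0.01, 0.08, -0.02, 0, 0, 0, 0.01, 0.16, -0.02, 0, 0, 0, 0.01, 0.24, -0.02, 0, 0, 0, 0.01, 0.32, -0.02, 0, 0, 0, 0.01, 0.4, -0.02, 0, 0, 0, 0.01, 0.45, -0.02, 0, 0, 0, 0.01, 0.48, -0.02, 0, 0, 0, 0.01, 0.48, -0.02, 0, 0, 0, 0.01, 0.48, -0.02, 0, 0, 0, 0.01, 0.48, -0.02, 0, 0]
}}

```text
time: 45.6
tcp_pos: [0.451, -0.0955, 0.179]
orientation: [-0.001, 0.776, 0.631, 0.001]
ft_force: [0.3, -1.1, 0.8]
grip_width: 0.799
```

{"name": "carry_out", "arguments": {
  "moves": [0, 0, 0, 0, 0, 0, 0, 0, 0, 0, 0, 0, 0, 0, 0, 0, 0, 0, 0, 0, 0, 0, 0, 0, 0, 0, 0, 0, 0, 0, 0, 0, 0, 0, 0, 0, 0, 0, -0.1, 0, 0, 0, 0, 0, -0.3, 0, 0, 0, 0, 0, -0.6, 0, 0, 0, 0, 0, -0.9, 0, 0, 0],
  "hand": 1
}}

```text
time: 46.6
tcp_pos: [0.4495, -0.0955, 0.3137]
orientation: [-0.002, 0.776, 0.631, 0.0]
ft_force: [2.2, -0.9, -3.4]
grip_width: 0.457
```

{"name": "carry_out", "arguments": {
  "moves": [0, 0, -0.3, 0, 0, 0, 0, 0, -0.6, 0, 0, 0, 0, 0, -0.9, 0, 0, 0, 0, 0.1, -1, 0, 0, 0, -0.1, 0.2, -1, 0, 0, 0, -0.2, 0.3, -1, 0, 0, 0, -0.4, 0.4, -1, 0, 0, 0, -0.6, 0.5, -1, 0, 0, 0, -0.8, 0.6, -1, 0, 0, 0, -0.8, 0.6, -1, 0, 0, 0]
}}

```text
time: 47.6
tcp_pos: [0.5139, -0.2351, 0.4613]
orientation: [-0.002, 0.777, 0.63, -0.001]
ft_force: [-0.5, 0.6, -1.9]
grip_width: 0.459
```

Run:
```python
from h import *
go([.537,-.3735,.46],80.4)
```

```text
t 47.6 tcp [ 0.5139 -0.2351  0.4613] xbear 78.1 q [-0.51  0.15  1.72  0.    1.29 -0.3 ] F [-0.5  0.6 -1.9] g 0.459
shift [-0.871  0.341  0.006] turn [-0.009 -0.003 -0.081]
```

{"name": "carry_out", "arguments": {
  "moves": [-0.3, 0.1, 0, 0, 0, 0, -0.6, 0.2, 0, 0, 0, -0.04, -0.87, 0.34, 0, 0, 0, -0.08, -0.87, 0.34, 0, 0, 0, -0.08, -0.87, 0.34, 0.1, 0, 0, -0.08, -0.87, 0.34, 0.25, 0, 0, -0.08, -0.87, 0.34, 0.37, 0, 0, -0.08, -0.87, 0.34, 0.4, 0, 0, -0.08, -0.87, 0.34, 0.4, 0, 0, -0.08, -0.87, 0.34, 0.4, 0, 0, -0.08]
}}

```text
time: 48.6
tcp_pos: [0.5369, -0.3724, 0.4016]
orientation: [-0.002, 0.764, 0.646, -0.001]
ft_force: [0.5, -1.0, -2.4]
grip_width: 0.459
```

Run:
```python
from h import *
go([.537,-.3735,.283],80.4)
snap('wrist','w24.png')
```

```text
t 48.6 tcp [ 0.5369 -0.3724  0.4016] xbear 80.4 q [-0.67  0.37  1.56 -0.    1.22 -0.51] F [ 0.5 -1.  -2.4] g 0.459
shift [-0.008  0.005  0.79 ] turn [-0.007 -0.003  0.001]
```

View pics/w24.png

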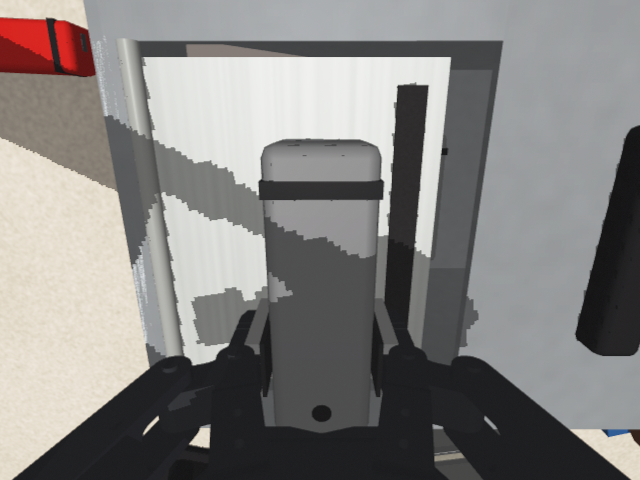

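{"name": "carry_out", "arguments": {
  "moves": [0, 0, 0.06, 0, 0, 0, 0, 0, 0.12, 0, 0, 0, 0, 0, 0.19, 0, 0, 0, 0, 0, 0.26, 0, 0, 0, 0, 0, 0.33, 0, 0, 0, 0, 0, 0.4, 0, 0, 0, 0, 0, 0.47, 0, 0, 0, 0, 0, 0.53, 0, 0, 0, 0, 0, 0.59, 0, 0, 0, 0, 0, 0.62, 0, 0, 0]
}}

```text
time: 49.65
tcp_pos: [0.5377, -0.3731, 0.3097]
orientation: [0.001, 0.764, 0.646, -0.0]
ft_force: [2.1, 0.2, 5.0]
grip_width: 0.458
```

{"name": "carry_out", "arguments": {
  "moves": [0, -0.01, 0.03, 0, 0, 0, 0, -0.01, 0.06, 0, 0, 0, 0, -0.01, 0.09, 0, 0, 0, 0, -0.01, 0.12, 0, 0, 0, 0, -0.01, 0.15, 0, 0, 0, 0, -0.01, 0.18, 0, 0, 0, 0, -0.01, 0.2, 0, 0, 0, 0, -0.01, 0.2, 0, 0, 0, 0, -0.01, 0.2, 0, 0, 0, 0, -0.01, 0.2, 0, 0, 0]
}}

```text
time: 50.65
tcp_pos: [0.5376, -0.3737, 0.28]
orientation: [0.004, 0.764, 0.646, 0.001]
ft_force: [7.7, -3.5, 1.2]
grip_width: 0.455
```

Run:
```python
from h import *
go([.537,-.3735,.281],80.4)
snap('wrist','w25.png')
```

```text
t 50.65 tcp [ 0.5376 -0.3737  0.28  ] xbear 80.4 q [-0.67  0.49  1.65  0.    0.99 -0.51] F [ 7.7 -3.5  1.2] g 0.455
shift [ 0.001 -0.004 -0.006] turn [0.014 0.007 0.   ]
```

View pics/w25.png

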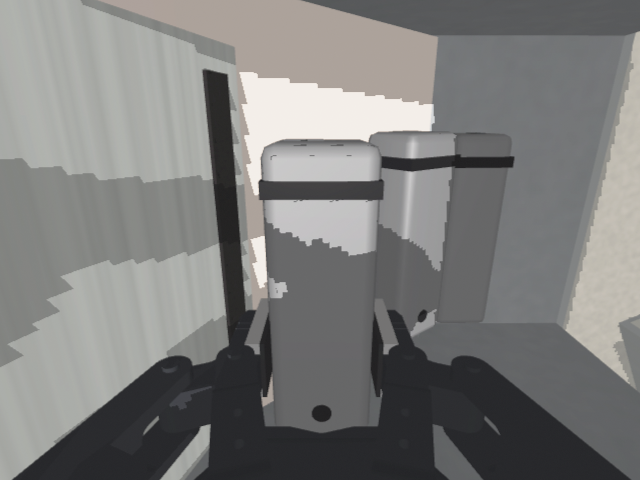

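{"name": "carry_out", "arguments": {
  "moves": [0, 0, 0, 0, 0, 0, 0, 0, 0, 0, 0, 0, 0, 0, 0, 0, 0, 0, 0, 0, 0, 0, 0, 0, 0, 0, 0, 0, 0, 0, 0, 0, 0, 0, 0, 0, 0, 0, 0, 0, 0, 0, 0, 0, 0, 0, 0, 0, 0, 0, 0, 0, 0, 0, 0, 0, 0, 0, 0, 0],
  "hand": 0.4
}}

```text
time: 51.7
tcp_pos: [0.5393, -0.374, 0.2804]
orientation: [0.006, 0.764, 0.645, 0.002]
ft_force: [8.9, -2.0, 0.8]
grip_width: 0.603
```

Run:
```python
from h import *
go([.537,-.3735,.45],80.4)
im,d,K,c=snap('wrist','w26.png')
P=world(d,K,c);b=np.radians(-9.6);ex=np.array([np.cos(b),np.sin(b)]);o=np.array([.5342,-.3424])
for u in range(250,520,20): p=P[220,u];print(u,((p[:2]-o)@ex*1000).round(),(p[2]*1000).round())
```

```text
t 51.7 tcp [ 0.5393 -0.374   0.2804] xbear 80.4 q [-0.67  0.49  1.64  0.    0.99 -0.51] F [ 8.9 -2.   0.8] g 0.603
shift [-5.000e-03 -1.000e-03 -1.131e+00] turn [ 0.026  0.009 -0.001]
250 -19.0 91.0
270 11.0 249.0
290 -2.0 76.0
310 8.0 77.0
330 17.0 90.0
350 26.0 96.0
370 36.0 89.0
390 47.0 79.0
410 60.0 69.0
430 74.0 60.0
450 90.0 45.0
470 102.0 45.0
490 114.0 46.0
510 149.0 5.0
```

View pics/w26.png

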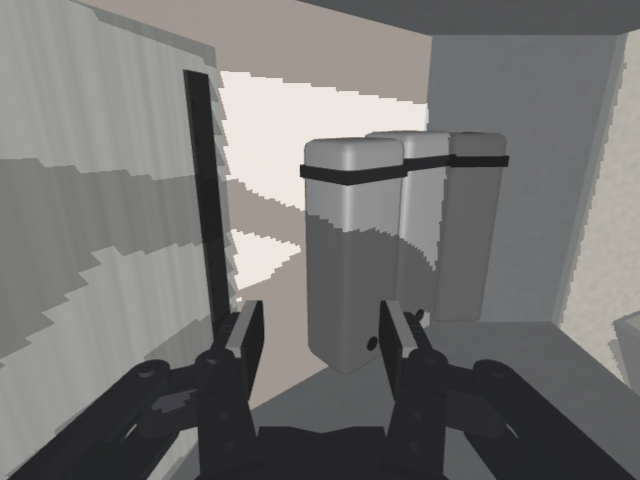

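All three packs are in. The last one's top corner is about 150 mm from the hinge, outside the flap's 122 mm sweep. Withdrawing.

{"name": "carry_out", "arguments": {
  "moves": [0, 0, -0.1, 0, 0, 0, 0, 0, -0.2, 0, 0, 0, 0, 0, -0.35, 0, 0, 0, 0, 0, -0.5, 0, 0, 0, 0, 0, -0.65, 0, 0, 0, 0, 0, -0.8, 0, 0, 0, 0, 0, -0.9, 0, 0, 0, 0, 0, -1, 0, 0, 0, 0, 0, -1, 0, 0, 0, 0, 0, -1, 0, 0, 0]
}}

```text
time: 52.75
tcp_pos: [0.5372, -0.3729, 0.4299]
orientation: [0.006, 0.764, 0.645, 0.002]
ft_force: [0.2, 0.1, -0.9]
grip_width: 0.601
```

{"name": "carry_out", "arguments": {
  "moves": [0.2, 0, -0.1, 0, 0, 0, 0.4, 0, -0.2, 0, 0, 0, 0.6, -0.1, -0.3, 0, 0, 0, 0.8, -0.2, -0.3, 0, 0, 0, 1, -0.3, -0.3, 0, 0, 0, 1, -0.4, -0.3, 0, 0, 0, 1, -0.5, -0.3, 0, 0, 0, 1, -0.6, -0.3, 0, 0, 0, 1, -0.6, -0.3, 0, 0, 0, 1, -0.6, -0.3, 0, 0, 0]
}}

```text
time: 53.75
tcp_pos: [0.473, -0.2097, 0.4721]
orientation: [0.005, 0.764, 0.645, 0.002]
ft_force: [0.7, -0.6, -0.2]
grip_width: 0.596
```

Run:
```python
from h import *
go([.537,-.3735,.45],80.4)
im,d,K,c=snap('top','t27.png');packs(im,d,K,c)
P=world(d,K,c);print(P[215,495],P[200,500],P[225,490])
h=P[...,2];m=(h>.026)&(h<.06)&(P[...,0]>.48)&(P[...,0]<.6)&(P[...,1]>0)&(P[...,1]<.17);r=cv2.minAreaRect((P[m][:,:2]*1000).astype(np.float32));print('stapler',r)
snap('side','s27.png')
```

```text
t 53.75 tcp [ 0.473  -0.2097  0.4721] xbear 80.4 q [-0.5   0.04  1.81 -0.    1.28 -0.33] F [ 0.7 -0.6 -0.2] g 0.596
shift [-1.005  0.602  0.158] turn [ 0.022  0.008 -0.001]
 px [289. 295.] c [337.5 111.2] sz [119.5  40.7] bear 73.5 z 0.034 rgb [48. 92. 54.]
[ 0.47125738 -0.20067422  0.6552376 ] [ 0.4906488  -0.20844898  0.65244354] [ 0.45902152 -0.19566175  0.65012532]
stapler ((531.3740234375, 79.54141235351562), (26.822778701782227, 139.36680603027344), 9.023024559020996)
```

View pics/t27.png

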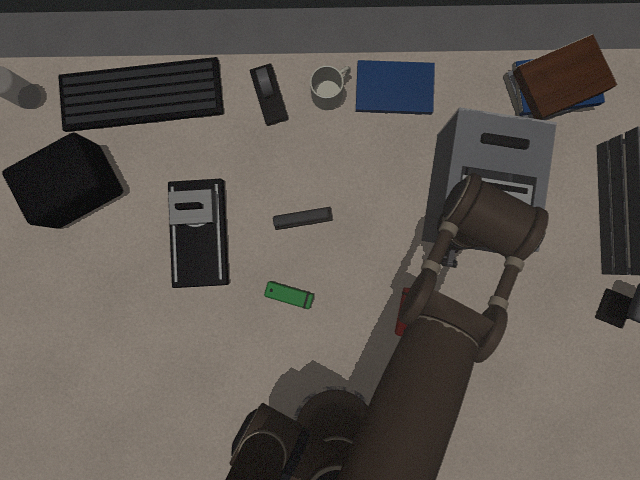

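View pics/s27.png

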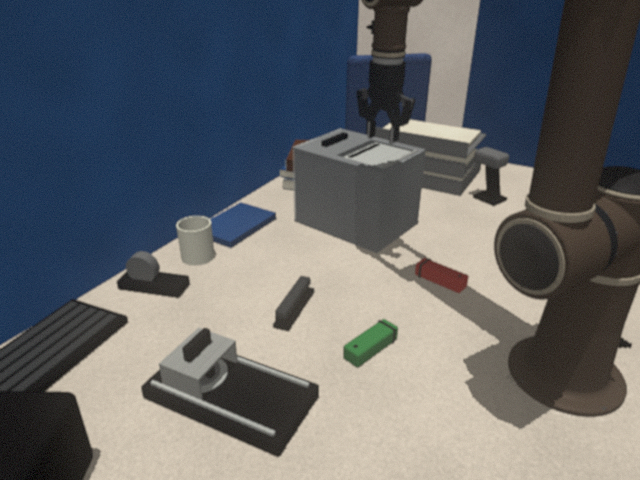

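The side view shows the flap level at (375,153), no grey packs on the desk, the stapler unmoved and the hood home. I'll check the flap's height and then hand in.

Run:
```python
from h import *
im,d,K,c=snap('side');P=world(d,K,c)
b=np.radians(-9.6);ex=np.array([np.cos(b),np.sin(b)]);ey=np.array([-ex[1],ex[0]]);o=np.array([.5342,-.3424])
q=P[145:165,350:420].reshape(-1,3);s=(q[:,:2]-o)@ex;t=(q[:,:2]-o)@ey
for a in range(-60,60,20):
    k=(s>a/1000)&(s<(a+20)/1000)&(abs(t)<.07)&(q[:,2]<.26);print(a,k.sum(),np.median(q[k,2]).round(3) if k.sum() else None)
print(ctrl.finish_job())
```

```text
-60 114 0.216
-40 150 0.216
-20 147 0.216
0 142 0.216
20 151 0.216
40 77 0.217
the job is handed in; nothing more can be done
None
```

The job is done and handed in at about 54 s of the 210 s allowed. The dial is set, the hood is home, and all three grey packs are in the box with the flap shut.

- **Dial:** I turned it about 82° clockwise. The wrist camera showed the pointer on the mark while I still held it, and again after I let go.
- **Hood:** I pushed it to its stop, where it did not move further under 29 N, and it sits centred over the dial. My measured travel was only about 107 mm, not the nominal 115 mm. I think the hood started roughly 8 mm in from its parked position, but I couldn't confirm that.
- **Packs:** I posted the three grey packs one at a time, with the gripper holding the flap open until each was clear. I saw all three inside. The last two rest on or near the ramp, below the flap's path.
- **Final checks:**
  - The flap is level at 216 mm along its whole length, so it has sprung shut.
  - No grey pack is left on the desk.
  - The stapler measured within 0.3 mm of where it started.
  - I never touched the red and green blocks.
  - The arm is clear of everything.

The top and wrist cameras disagreed by about 3 mm on object positions. I averaged the two readings for each grasp, and every grasp held.

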